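# Seat a slip-ring rotor in the test stand

### The job

Lift the rotor out of its blue tote and lay it down in the wooden V rest, let go, take a fresh hold, and lower its axle into both open slots of the grey test stand at once, with the copper slip rings at the end where the red brush post stands, then press it gently past the spring balls until both ends are fully home and level; keep hold of it until then, do not drop or slam it in. Leave it there, and leave the transformer, screwdriver and loudspeaker beside it where they are.

Things in the scene. Friction and masses are not known exactly. Their poses are not given: they have to be found in the camera images.
- rotor: Generator rotor, 0.4 to 0.6 kg. Dark steel core with copper bars, a cylinder 56 mm in diameter, 60 mm long, flat ends, on a steel axle 10 mm thick, 156 mm long. Origin: on the axle, mid core. Own y: along the axle, + to the slip rings. Core y -30 to +30 mm, axle -78 to +78, black collar with two copper slip rings (24 mm thick) +54 to +70. It may have any roll about its axle.
- rotor_ring_journal (a point): Point on the rotor's axle at its own y = +42 mm (slip-ring side); goes into the stand's slot beside the red post.
- rotor_plain_journal (a point): Point on the rotor's axle, at its own y = -42 mm, that goes into the other slot.
- tote: Narrow open blue plastic tote, fixed, outside 74 mm (own x) by 186 mm (own y) by 53 mm high, walls and floor 5 mm. Origin: centre of its underside, on the bench. The rotor lies in it along y, axle centre 33 mm up, core top 8 mm above the rim; only 4 mm lie between the core and each long wall, so fingers fit only at the core's end faces (60 mm apart).
- v_rest: Low wooden V rest, fixed. Base 76 mm (own x) by 90 mm (own y) by 10 mm; on it a 90-degree V block 36 mm long in y, 52 mm wide, upper edges 34 mm up, in which the rotor's core beds itself, axle along own y (either way round). Origin: centre of its underside, on the bench.
- rest_seat (a point): Where the middle of the rotor's core (its origin) lies when it rests in the V: 52 mm above the bench, over the rest's origin. x, y, z axes as the rest's.
- stand: Test stand, fixed. Grey base 100 (own x) by 160 (own y) by 10 mm; two aluminium cheeks 12 mm thick at y = -42 and +42 mm, 52 mm wide, top 100 mm above the bench, only 6 mm from the seated core's ends: hold the rotor across its 56 mm diameter here. Red brush post, 66 mm high, at x = +37, y = +64 mm. Origin: centre of the underside, on the bench.
- stand_ring_seat (a point): Axle centre when fully home in the slot beside the red post: stand y = +42 mm, 70 mm up. x across the slot, y along the axle. Slot: 12 mm wide, mouth flared to 20 mm in its top 4 mm (96 to 100 mm up), flat bottom 65 mm up. A sprung brass ball juts 4 mm in from the +x side, 75.5 mm up: the axle stops on it 5 to 10 mm above home; press it past (both slots: 5 to 20 N), then it holds the axle down.
- stand_plain_seat (a point): The same in the other, equal slot: stand y = -42 mm, 70 mm above the bench.
- driver_teal: Bystander: teal screwdriver, 140 mm long; origin under its middle.
- speaker: Bystander: loose loudspeaker, 66 mm in diameter, 26 mm high; origin at the centre of its underside.
- transformer: Bystander: small mains transformer, 36 by 62 by 43 mm; origin at the centre of its underside.
Not all that is in view belongs to the job. Several things have the shape of the v_rest; the one meant has the colours described above.

How it is judged (in metres and radians):
On the way, in this order (a step that is already met when the one before it is completed fails the run):
1. the rotor lies in the wooden V rest, let go (horizontal distance between rotor and rest_seat below 0.02 m and height (world z) of rotor between 0.046 and 0.056 m and angle between the y axis of rotor and the y axis of v_rest, either way round below 0.2 rad and contact force between the fingers and rotor below 0.1 N), for 0.2 s.
2. both ends of the axle are home in the stand with the fingers still on the rotor (z of rotor_ring_journal in the frame of stand_ring_seat between -0.002 and 0.002 m and z of rotor_plain_journal in the frame of stand_plain_seat between -0.002 and 0.002 m and distance between rotor_ring_journal and stand_ring_seat below 0.008 m and distance between rotor_plain_journal and stand_plain_seat below 0.008 m and contact force between the fingers and rotor above 0.5 N), for 0.1 s.
At the end, for the whole second after the job is handed in: The rotor rests released in the stand, slip rings beside the red post: both journals within 2 mm in height and 8 mm overall of their seats, at rest (under 10 mm/s), fingers off it (z of rotor_ring_journal in the frame of stand_ring_seat between -0.002 and 0.002 m and z of rotor_plain_journal in the frame of stand_plain_seat between -0.002 and 0.002 m and distance between rotor_ring_journal and stand_ring_seat below 0.008 m and distance between rotor_plain_journal and stand_plain_seat below 0.008 m and linear speed of rotor below 0.01 m/s and contact force between the fingers and rotor below 0.1 N); the robot touches nothing.
It fails at once if the rotor is slammed or dropped into the stand (contact forces over 100 N, side forces of the slot walls and balls included) (contact force between rotor and stand above 100 N).
It fails at once if a loose bystander is moved more than 20 mm (distance of any of transformer, driver_teal, speaker from where it was at the start of the episode above 0.02 m).
It also fails if it takes over 61 s, if anything falls off the work surface, if the arm or the gripper's body presses on something with over 40 N, if the wrist force passes 120 N, or if a joint passes its speed limit or range.

### The arm

A 6-joint arm with a two-finger parallel gripper is mounted at the origin on a cart in front of the work surface, level with it; the furniture and walls round the work are solid. World frame = base frame: x ahead of the robot, y to its left, z up, the work surface at z = 0. Lengths are in mm, angles in rad, forces in N, time in s.
With the tool pointing down it reaches from about 275 to 1000 mm from the base axis. Payload 8.4 kg.
Tool frame: the origin (TCP) lies at the very end of the fingers, on their centre line; the grasp point (between the pads) lies 19 mm behind it; z points along the fingers, y is the direction in which the jaws open and shut (so a half turn about z gives the same grasp; the last joint's range is limited). The gripper opens to 85 mm and grips with 20 to 120 N. Pads are 22 mm wide; open, the fingers measure 114 mm over their backs; the gripper's body (76 mm by 85 mm) begins 54 mm behind the grasp point. The pads swing forward as they close: fully open they stand 13 mm farther back than shut.
Start: joints at [-1.23, 0.353, 1.633, -0, 1.155, -0.002], TCP at [210.077, -588.639, 231.281] pointing down, gripper open.
Joint ranges: [-2.63, 2.63], [-0.92, 2.1], [0.06, 2.66], [-1.3, 4.44], [0, 2.69], [-3.02, 3.02]. Speed limits (rad/s): [2.22, 2.22, 2.79, 3.14, 3.14, 3.14].

### API

Orientations are given as [roll, pitch, yaw] about the fixed x, y, z axes, in that order (R = Rz(yaw) Ry(pitch) Rx(roll)).
In Python, from rig import readout, grab_frame, calibration, r gives the robot as it stands. The module is installed in compiled form; this text tells all that it offers.
- The arm moves only by the tool play_rows, never from a script. Its argument "rows" is a list of rows, each a list of 3 entries, a list of its own where there are three numbers: the closure in counts, from 0 (fully open) to 255 (shut), then the shift along the tool's x, y, z in cm, then the turn, a rotation vector about the tool's x, y, z in rad. In form: [[gripper, [dx, dy, dz], [rx, ry, rz]], ...]. A call has 1 to 12 rows; each row is the pose to reach, as a shift and turn from the pose commanded when the call began, along the tool's axes at that moment; what a row does not reach only later rows make up. A row lasts 1/12 s, in which the tool goes at most 41.7 mm and 7.16 degrees, less where a joint would pass 70% of its speed; a pose out of reach is approached as far as the arm can. A call with a gripper value outside its range is refused whole. The fingers move at their own pace and stop on an object; "squeeze" is the grip in N (left out, the last holds). Time passes only in rows, so rows that repeat a pose let the fingers close. It gives the time, the measured TCP pose, the force and the opening at its end, in the units of the state.
- readout.sense(): the state, without advancing time (a new reading comes with each control period).
- grab_frame(name): name is "scene" or "top" or "wrist"; returns (picture, depth): 384x512x3 uint8, red, green, blue; 384x512 float32, mm along the optical axis (not along the pixel's ray), 0 where there is no reading.
- calibration(name): a dict with "vfov" (degrees; the focal length in pixels is half the picture's height over the tangent of half this angle, whatever the lens; pixels are square), "cx", "cy" (the principal point, pixels), "k1" (the pictures are not rectified: a ray, as slopes to the right and down, at radius r is drawn at 1 + k1 r^2 times it, then the intrinsics apply), "cam_to_world" (4x4, takes a point from camera to world coordinates). Camera axes: x right, y down, z forward; pixel columns grow to the right and rows downward; lengths in mm; the calibration is good to about 2 mm. A picture is of the moment at which its call begins: read the wrist's pose just before it. calibration takes no time and is no camera call; for the wrist camera it gives the pose at the moment of the call.
- r.sign_off(): hands the job in, once; it reports no verdict.
The state is a dict: "clock": time; "qpos": joint angles; "qvel": joint speeds; "joint_efforts": joint torques, N m; "eef_pos": TCP position; "tcp_rot": TCP orientation; "contact_force": force on the tool from outside, world axes, zero at the start; "wrist_torque": the same for the moment, N m; "opening": opening from 0.0 (shut) to 1.0 (fully open).
Only numpy, scipy, OpenCV 4.12 (cv2) and the standard library are available. Lean on these libraries where they do the work, as an engineer would, in place of code of your own. Each camera call takes 0.05 s, during which the arm holds its last target.

## Working session

There is one attempt and no reset: what is moved stays moved. The work goes in short steps, Python scripts to look and compute and a tool call to move; the robot and the scene stay as the last step left them, time stands still between calls to the robot, and variables do not carry over. Pictures are saved under pics/ and viewed, and the job is handed in when it is done.

Besides the shell and the picture viewer there is one more tool, called by a JSON object that holds its "op" and its "data". play_rows: Moves the arm, as the interface text tells. Its arguments: {"type":"object","properties":{"rows":{"type":"array"},"squeeze":{"type":"number"}},"required":["rows"]}

```bash
mkdir -p pics
cat > h.py <<'E'
import numpy as np, cv2
from rig import readout, grab_frame, calibration, r
def K(c):
    f=192/np.tan(np.radians(c['vfov']/2)); return f
def grab(n,tag):
    c=calibration(n); im,d=grab_frame(n)
    cv2.imwrite(f'pics/{tag}.png',im[:,:,::-1]); np.savez(f'pics/{tag}.npz',im=im,d=d,**{k:np.array(v) for k,v in c.items()})
    return im,d,c
def load(tag):
    z=np.load(f'pics/{tag}.npz'); return z['im'],z['d'],{k:z[k] for k in ('vfov','cx','cy','k1','cam_to_world')}
def ray(c,u,v):
    f=K(c); Kc=np.array([[f,0,c['cx']],[0,f,c['cy']],[0,0,1.]])
    p=cv2.undistortPoints(np.array([[[u,v]]],float),Kc,np.array([float(c['k1']),0,0,0]))[0,0]
    return np.array([p[0],p[1],1.])
def at_z(c,u,v,z):
    T=np.array(c['cam_to_world']); d=T[:3,:3]@ray(c,u,v); o=T[:3,3]
    return o+d*(z-o[2])/d[2]
def at_d(c,u,v,dd):
    T=np.array(c['cam_to_world']); return T[:3,:3]@(ray(c,u,v)*dd)+T[:3,3]
def cloud(d,c):
    f=K(c); Kc=np.array([[f,0,c['cx']],[0,f,c['cy']],[0,0,1.]])
    vv,uu=np.mgrid[:384,:512]; p=cv2.undistortPoints(np.stack([uu,vv],-1).reshape(-1,1,2).astype(float),Kc,np.array([float(c['k1']),0,0,0])).reshape(384,512,2)
    P=np.concatenate([p,np.ones((384,512,1))],-1)*d[...,None]; T=np.array(c['cam_to_world'])
    return P@T[:3,:3].T+T[:3,3]
def proj(c,p):
    T=np.array(c['cam_to_world']); q=T[:3,:3].T@(np.array(p)-T[:3,3]); x,y=q[:2]/q[2]; k=1+float(c['k1'])*(x*x+y*y); f=K(c)
    return c['cx']+f*x*k, c['cy']+f*y*k
def crop(tag,u0,v0,u1,v1,s,out):
    im=cv2.imread(f'pics/{tag}.png')[v0:v1,u0:u1]; cv2.imwrite(f'pics/{out}.png',cv2.resize(im,None,fx=s,fy=s,interpolation=cv2.INTER_CUBIC))
E
python3 - <<'E'
from h import *
print(readout.sense())
for n in('scene','top'):
    im,d,c=grab(n,n+'0'); print(c)
E
```

```text
{'clock': 0.0, 'qpos': array([-1.23039890e+00,  3.53650245e-01,  1.63413986e+00, -1.82775281e-05,
        1.15520736e+00, -2.42376560e-03]), 'qvel': array([ 8.96988128e-04,  4.64180048e-04, -3.11633331e-04, -1.08571463e-03,
       -9.26430646e-07, -4.85494013e-04]), 'joint_efforts': array([-1.81647782e-03, -6.05249548e+01, -3.42062938e+01, -1.28890847e-04,
        9.38151759e-03,  9.11504139e-05]), 'eef_pos': array([ 209.91051111, -588.18361661,  230.55792592]), 'tcp_rot': array([-3.14018780e+00,  1.33063453e-05,  3.42828594e-01]), 'contact_force': array([-0.05683194,  0.27859978, -0.12084276]), 'wrist_torque': array([ 0.00858809,  0.02680358, -0.03128241]), 'opening': 1.0042708844444073}
{'vfov': 48.54780001892767, 'cx': 246.87354728658036, 'cy': 190.9129361667261, 'k1': -0.01215746023042425, 'cam_to_world': array([[-8.30494963e-01, -2.71142865e-01,  4.86579556e-01,
         1.12342797e+02],
       [-5.56693388e-01,  3.73828426e-01, -7.41852263e-01,
         6.46343010e+02],
       [ 1.92506781e-02, -8.86980189e-01, -4.61406065e-01,
         4.83755247e+02],
       [ 0.00000000e+00,  0.00000000e+00,  0.00000000e+00,
         1.00000000e+00]])}
{'vfov': 45.17418768635985, 'cx': 250.33369223672756, 'cy': 193.3466848514743, 'k1': -0.08498550501639784, 'cam_to_world': array([[-1.03657260e-02, -9.80326589e-01,  1.97109945e-01,
         3.59075248e+02],
       [-9.99945879e-01,  9.98712269e-03, -2.91473396e-03,
        -1.13822988e+01],
       [ 8.88829993e-04, -1.97129491e-01, -9.80377057e-01,
         1.00157142e+03],
       [ 0.00000000e+00,  0.00000000e+00,  0.00000000e+00,
         1.00000000e+00]])}
```

View pics/top0.png

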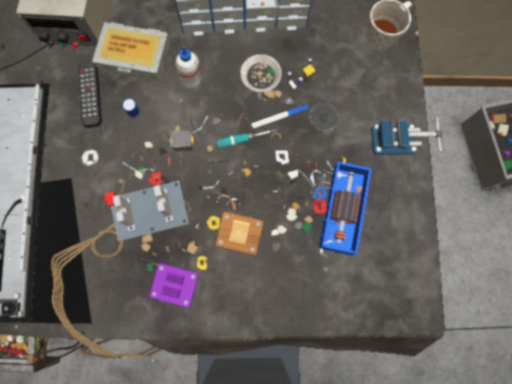

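View pics/scene0.png

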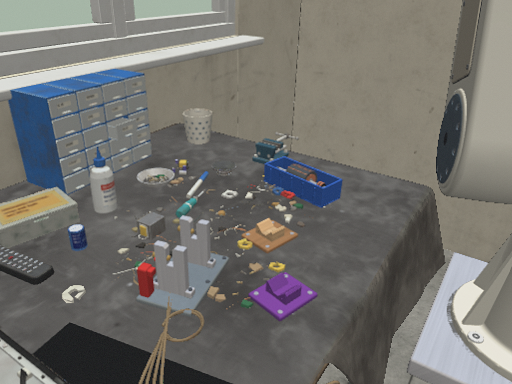

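Run:
```python
from h import *
crop('top0',90,160,210,320,5,'c1'); crop('top0',200,150,390,270,4,'c2'); crop('scene0',120,200,330,330,3.8,'c3')
crop('top0',160,80,350,160,4,'c4')
```

```text
(no output)
```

View pics/c1.png

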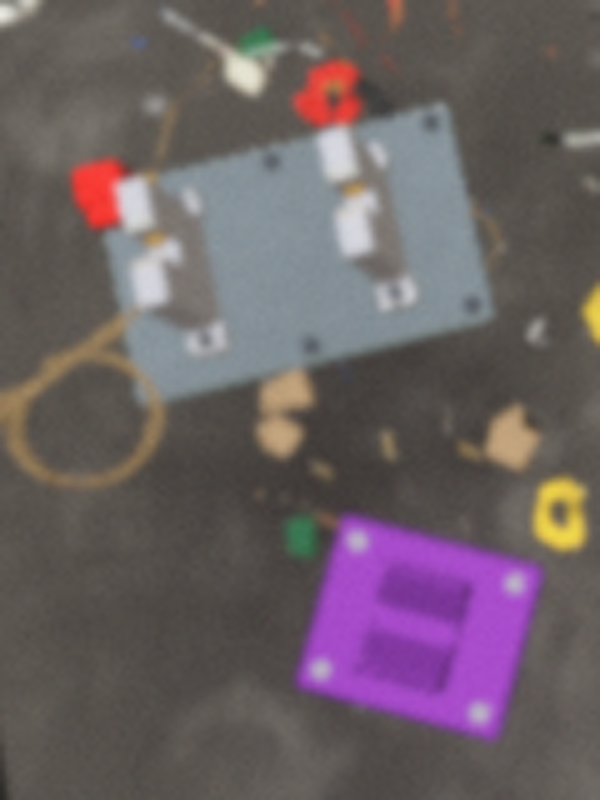

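View pics/c2.png

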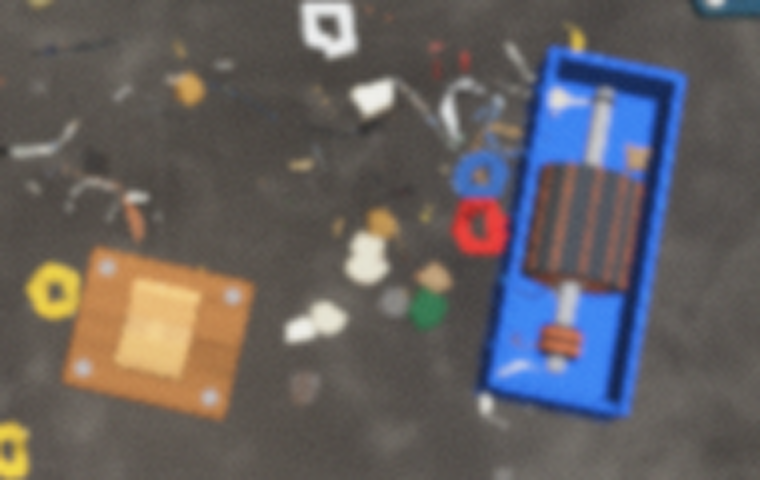

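View pics/c3.png

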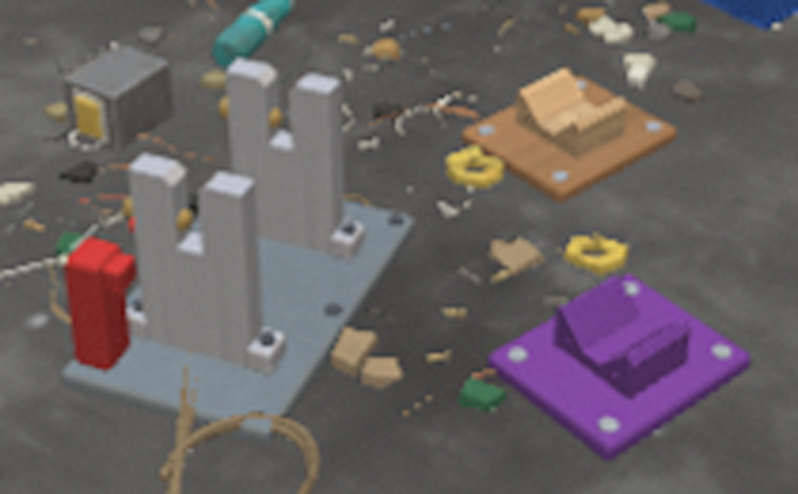

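View pics/c4.png

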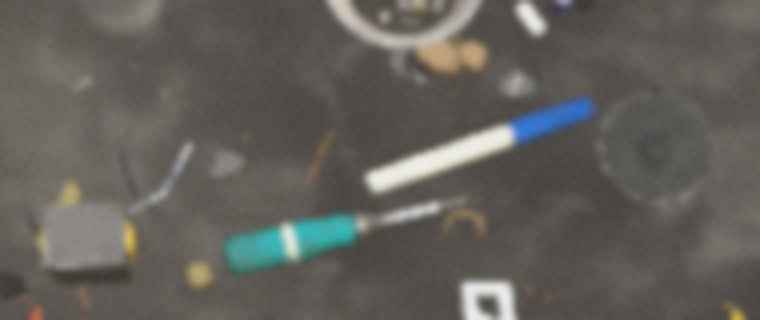

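Run:
```python
from h import *
im,d,c=load('top0')
P=cloud(d,c)
print('bench z',np.median(P[250:270,300:330,2]))
def C(off,s,pts,z): return np.array([at_z(c,off[0]+(u+.5)/s-.5,off[1]+(v+.5)/s-.5,z) for u,v in pts])
def rect(n,Q):
    print(n,Q[:,:2].round(1).tolist(),'ctr',Q.mean(0).round(1),'sides',[round(float(np.linalg.norm(Q[i]-Q[(i+1)%4])),1) for i in range(4)])
    for i in range(4):
        e=Q[(i+1)%4]-Q[i]; print('  ang',round(np.degrees(np.arctan2(e[1],e[0])),2))
rect('tote',C((200,150),4,[(550,46),(687,72),(630,418),(480,392)],53))
rect('rest',C((200,150),4,[(95,248),(255,283),(224,420),(63,382)],10))
S=C((90,160),5,[(443,103),(494,315),(140,405)],10); S=np.vstack([S,S[0]+S[2]-S[1]]); rect('stand',S)
rect('rotorcore top approx',C((200,150),4,[(540,165),(642,175),(628,292),(523,275)],40))
hsv=cv2.cvtColor(im,cv2.COLOR_RGB2HSV)
def seg(n,lo,hi,zr,box):
    m=cv2.inRange(hsv,lo,hi)>0; m&=(P[...,2]>zr[0])&(P[...,2]<zr[1]); b=np.zeros_like(m); b[box[1]:box[3],box[0]:box[2]]=1; m&=b
    q=P[m]; rr=cv2.minAreaRect(q[:,:2].astype(np.float32)); print(n,m.sum(),rr,'zmed',np.median(q[:,2]))
seg('tote',(100,120,60),(125,255,255),(40,65),(310,150,385,265))
seg('rest',(5,60,80),(20,255,255),(3,18),(205,200,275,265))
seg('stand',(90,20,60),(115,140,255),(4,16),(95,160,200,250))
```

```text
bench z 1.9499135814611464
tote [[618.0, -200.1], [603.1, -273.1], [420.2, -232.3], [434.6, -155.4]] ctr [ 519.  -215.2   53. ] sides [74.4, 187.5, 78.3, 188.8]
  ang -101.54
  ang 167.44
  ang 79.38
  ang -13.71
rest [[518.5, 44.7], [498.4, -42.0], [424.7, -24.3], [445.9, 61.9]] ctr [471.9  10.1  10. ] sides [89.0, 75.8, 88.7, 74.6]
  ang -103.04
  ang 166.49
  ang 76.21
  ang -13.29
stand [[589.7, 144.7], [495.1, 120.6], [457.1, 273.9], [551.6, 298.0]] ctr [523.4 209.3  10. ] sides [97.6, 158.0, 97.6, 158.0]
  ang -165.71
  ang 103.93
  ang 14.29
  ang -76.07
rotorcore top approx [[556.0, -194.2], [550.0, -248.7], [487.1, -237.7], [496.9, -182.4]] ctr [ 522.5 -215.8   40. ] sides [54.9, 63.8, 56.2, 60.2]
  ang -96.27
  ang 170.08
  ang 80.03
  ang -11.22
tote 758 ((519.548095703125, -216.5601806640625), (75.61366271972656, 187.55279541015625), 76.83509063720703) zmed 50.85159103597658
rest 1200 ((476.8287048339844, 11.420303344726562), (137.63372802734375, 115.2078857421875), 25.480815887451172) zmed 8.703553214205044
stand 2050 ((554.1653442382812, 216.68650817871094), (161.25302124023438, 157.07681274414062), 13.803132057189941) zmed 8.708332987968049
```

```bash
cat >> h.py <<'E'
from scipy.spatial.transform import Rotation as Ro
def delta(p,yawdeg):
    s=readout.sense(); R=Ro.from_euler('xyz',s['tcp_rot'])
    T=Ro.from_euler('xyz',[np.pi,0,np.radians(yawdeg)])
    print('t',round(s['clock'],2),'pos',s['eef_pos'].round(1),'rpy',np.degrees(s['tcp_rot']).round(2),'F',s['contact_force'].round(1),'M',s['wrist_torque'].round(2),'op',round(s['opening'],3),'q',s['qpos'].round(2))
    print('shift cm',(R.inv().apply(np.array(p)-s['eef_pos'])/10).round(3),'turn',(R.inv()*T).as_rotvec().round(4))
E
python3 - <<'E'
from h import *
delta([519.5,-216,230],77)
print(calibration('wrist'))
E
```

```text
t 0.1 pos [ 209.9 -588.2  230.6] rpy [-179.93    0.     19.64] F [ 0.3  0.3 -0.5] M [-0.04 -0.01  0.  ] op 1.002 q [-1.23  0.35  1.63 -0.    1.16 -0.  ]
shift cm [ 41.669 -24.652   0.093] turn [-1.1000e-03 -6.0000e-04 -1.0011e+00]
{'vfov': 69.66200136849926, 'cx': 252.8487812897058, 'cy': 196.50083201884894, 'k1': -0.03881620944442302, 'cam_to_world': array([[ 3.36260312e-01, -9.09087282e-01, -2.45945759e-01,
         2.72638430e+02],
       [-9.41769081e-01, -3.24590493e-01, -8.78180486e-02,
        -5.66706738e+02],
       [ 2.61600468e-06,  2.61153836e-01, -9.65297195e-01,
         3.73671721e+02],
       [ 0.00000000e+00,  0.00000000e+00,  0.00000000e+00,
         1.00000000e+00]])}
```

{"op": "play_rows", "data": {"rows": [[0,[3.5,-2.05,0],[0,0,-0.083]],[0,[7,-4.1,0],[0,0,-0.167]],[0,[10.4,-6.2,0],[0,0,-0.25]],[0,[13.9,-8.2,0],[0,0,-0.333]],[0,[17.4,-10.3,0],[0,0,-0.417]],[0,[20.8,-12.3,0],[0,0,-0.5]],[0,[24.3,-14.4,0],[0,0,-0.583]],[0,[27.8,-16.4,0],[0,0,-0.667]],[0,[31.3,-18.5,0],[0,0,-0.75]],[0,[34.7,-20.5,0],[0,0,-0.833]],[0,[38.2,-22.6,0],[0,0,-0.917]],[0,[41.67,-24.65,0],[0,0,-1.0]]], "squeeze": 60}}

```text
clock: 1.1
eef_pos: [520.5, -214.5, 231.1]
tcp_rot: [-3.141, -0.0, 1.347]
contact_force: [1.3, -1.5, 0.6]
opening: 0.998
```

Run:
```python
from h import *
delta([519.5,-216,230],77)
im,d,c=grab('wrist','w1')
cv2.imwrite('pics/w1b.png',cv2.resize(im[:,:,::-1],None,fx=1.5,fy=1.5))
```

```text
t 1.1 pos [ 520.5 -214.5  231.1] rpy [-179.98   -0.     77.18] F [ 1.3 -1.5  0.6] M [-0.03 -0.03  0.04] op 0.998 q [-0.39  0.26  1.77 -0.    1.12 -0.17]
shift cm [-0.166 -0.06   0.112] turn [-0.0003 -0.      0.0031]
```

View pics/w1b.png

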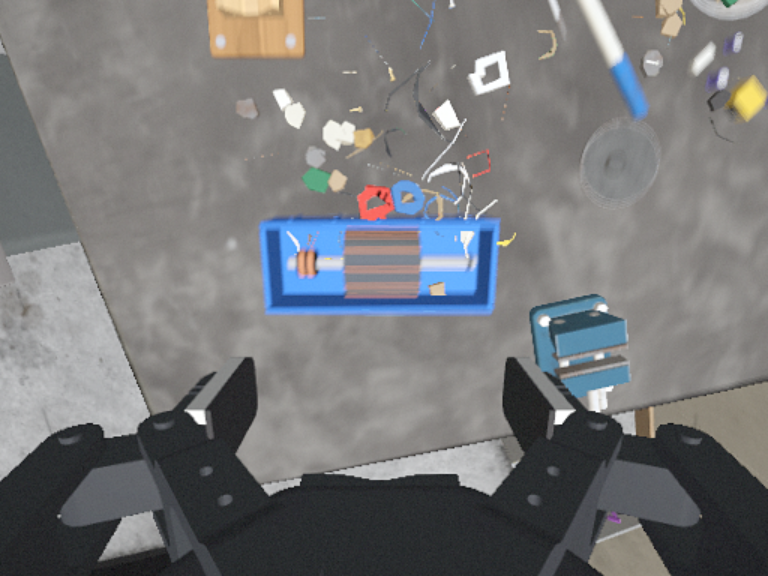

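Run:
```python
from h import *
im,d,c=load('w1')
crop('w1',165,135,345,220,4.4,'w1c')
A=lambda u,v,z: at_z(c,(u+.5)/1.5-.5,(v+.5)/1.5-.5,z)
Q=np.array([A(261,219,53),A(499,218,53),A(496,314,53),A(265,315,53)]);print(Q.round(1),Q.mean(0))
a,b=A(289,263.5,33),A(474,263.5,33);print(a,b,(a+b)/2,np.linalg.norm(a-b),np.degrees(np.arctan2(*(a-b)[1::-1])))
P=cloud(d,c)
print(P[176,254],P[176,215],P[176,300])
```

```text
[[ 440.9 -156.5   53. ]
 [ 619.5 -196.3   53. ]
 [ 605.6 -272.5   53. ]
 [ 421.3 -231.5   53. ]] [ 521.83507325 -214.19042619   53.        ]
[ 447.21335596 -197.5065577    33.        ] [ 598.48981797 -231.90854177   33.        ] [ 522.85158696 -214.70754973   33.        ] 155.13885544201878 167.18818190645914
[ 523.52934625 -210.26504748   59.7791248 ] [ 475.42710947 -203.79553233   37.10982003] [ 578.31087345 -227.07865786   37.64599124]
```

View pics/w1c.png

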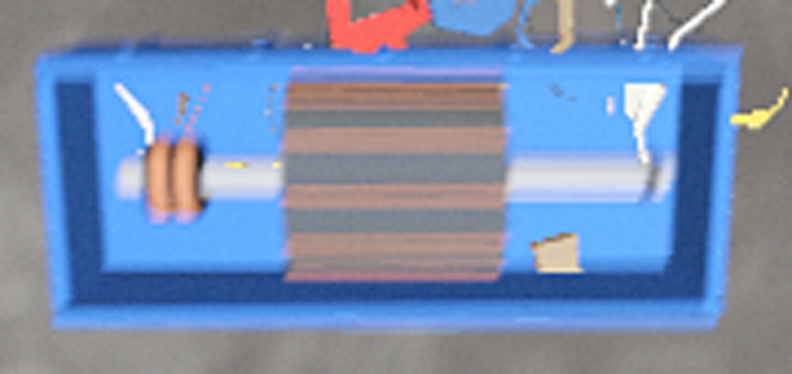

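Run:
```python
from h import *
im,d,c=load('w1')
for v in (160,178,192):
  a=at_z(c,286/4.4+165-.4,v,55);b=at_z(c,505/4.4+165-.4,v,55);print(a,b,(a+b)/2,np.linalg.norm(a-b))
delta([522.7,-214.7,70],77.1)
delta([522.7,-214.7,38],77.1)
```

```text
[ 499.94963371 -186.53006127   55.        ] [ 556.15666997 -199.31080767   55.        ] [ 528.05315184 -192.92043447   55.        ] 57.64181125003367
[ 494.79843122 -207.12446852   55.        ] [ 551.95489172 -220.12225162   55.        ] [ 523.37666147 -213.62336007   55.        ] 58.61572606517101
[ 490.66410184 -223.62722645   55.        ] [ 548.59470106 -236.80198253   55.        ] [ 519.62940145 -230.21460449   55.        ] 59.40983524437204
t 1.15 pos [ 524.7 -209.8  231.3] rpy [179.88  -0.19  77.62] F [3.  3.2 1. ] M [ 0.13 -0.05  0.01] op 0.995 q [-0.39  0.26  1.76  0.    1.12 -0.17]
shift cm [-0.579 -0.124 16.125] turn [ 0.0021 -0.0033  0.0092]
t 1.15 pos [ 524.7 -209.8  231.3] rpy [179.88  -0.19  77.62] F [3.  3.2 1. ] M [ 0.13 -0.05  0.01] op 0.995 q [-0.39  0.26  1.76  0.    1.12 -0.17]
shift cm [-0.589 -0.13  19.325] turn [ 0.0021 -0.0033  0.0092]
```

{"op": "play_rows", "data": {"rows": [[0,[0,0,3],[0,0,0]],[0,[0,0,5],[0,0,0]],[0,[0,0,6],[0,0,0]],[0,[0,0,6],[0,0,0]],[0,[0,0,6],[0,0,0]],[0,[0,0,6],[0,0,0]]]}}

```text
clock: 1.65
eef_pos: [520.2, -217.0, 172.3]
tcp_rot: [3.14, 0.0, 1.342]
contact_force: [0.5, 0.6, 0.3]
opening: 0.999
```

Run:
```python
from h import *
delta([522.7,-214.7,70],77.1)
im,d,c=grab('wrist','w2')
cv2.imwrite('pics/w2b.png',cv2.resize(im[:,:,::-1],None,fx=1.5,fy=1.5))
delta([522.7,-214.7,38],77.1)
```

```text
t 1.65 pos [ 520.2 -217.   172.3] rpy [1.7992e+02 1.0000e-02 7.6900e+01] F [0.5 0.6 0.3] M [-0.04  0.02 -0.05] op 0.999 q [-0.4   0.32  1.82  0.    0.99 -0.17]
shift cm [ 0.288  0.178 10.233] turn [ 0.0013  0.0002 -0.0035]
t 1.7 pos [ 520.3 -217.1  172.6] rpy [1.7989e+02 2.0000e-02 7.6900e+01] F [0.2 0.2 0.4] M [0.05 0.03 0.05] op 1.001 q [-0.4   0.32  1.82  0.    0.99 -0.17]
shift cm [ 0.291  0.151 13.456] turn [ 0.0019  0.0003 -0.0035]
```

View pics/w2b.png

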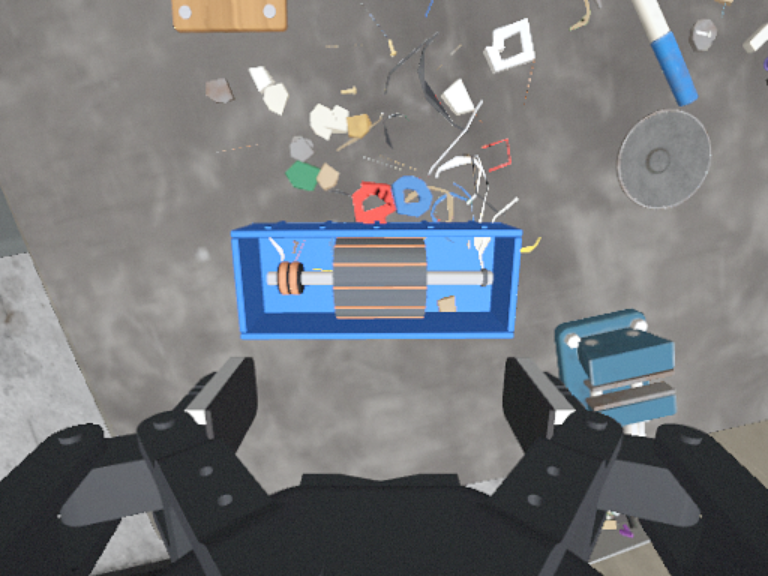

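Run:
```python
from h import *
im,d,c=load('w2')
crop('w2',150,140,350,230,4,'w2c')
A=lambda u,v,z: at_z(c,(u+.5)/1.5-.5,(v+.5)/1.5-.5,z)
a,b=A(267,278.5,33),A(493,278,33);print(a,b,(a+b)/2,np.linalg.norm(a-b),np.degrees(np.arctan2(*(a-b)[1::-1])))
for z,v in((61,278),(38,318)):
  a,b=A(333,v,z),A(426,v,z);print(a,b,(a+b)/2,np.linalg.norm(a-b))
Q=np.array([A(232,231,53),A(522,231,53),A(516,338,53),A(241,338,53)]);print(Q.round(1),Q.mean(0))
P=cloud(d,c); print(P[185,254])
```

```text
[ 444.51455108 -198.48428776   33.        ] [ 598.95793435 -234.08875157   33.        ] [ 521.73624271 -216.28651967   33.        ] 158.49427901139427 167.01817559790223
[ 494.27939216 -203.18276464   61.        ] [ 551.35466914 -216.47713789   61.        ] [ 522.81703065 -209.82995126   61.        ] 58.60313646320326
[ 483.16368166 -235.66444996   38.        ] [ 547.06065469 -250.55848176   38.        ] [ 515.11216818 -243.11146586   38.        ] 65.60987231494626
[[ 438.3 -160.6   53. ]
 [ 617.3 -202.3   53. ]
 [ 603.3 -273.3   53. ]
 [ 421.4 -230.9   53. ]] [ 520.08584696 -216.77886706   53.        ]
[ 523.91822333 -209.93877487   60.9465269 ]
```

View pics/w2c.png

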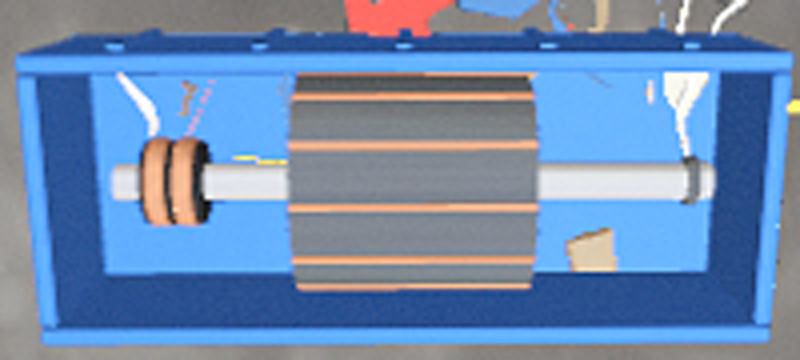

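{"op": "play_rows", "data": {"rows": [[35,[0.08,0.1,1.5],[0,0,0]],[35,[0.08,0.1,4],[0,0,0]],[35,[0.08,0.1,6.5],[0,0,0]],[35,[0.08,0.1,8.5],[0,0,0]],[35,[0.08,0.1,10],[0,0,0]],[35,[0.08,0.1,10.8],[0,0,0]],[35,[0.08,0.1,11.2],[0,0,0]],[35,[0.08,0.1,11.2],[0,0,0]],[35,[0.08,0.1,11.2],[0,0,0]]]}}

```text
clock: 2.45
eef_pos: [521.5, -216.3, 60.3]
tcp_rot: [3.14, 0.0, 1.343]
contact_force: [-0.1, -0.1, -0.4]
opening: 0.86
```

Run:
```python
from h import *
delta([521.5,-216.5,39.5],77)
im,d,c=grab('wrist','w3')
crop('w3',0,100,512,384,1.5,'w3b')
```

```text
t 2.45 pos [ 521.5 -216.3   60.3] rpy [1.7992e+02 1.0000e-02 7.6930e+01] F [-0.1 -0.1 -0.4] M [-0.04  0.01 -0.01] op 0.86 q [-0.4   0.48  1.89  0.    0.77 -0.17]
shift cm [-2.400e-02  1.000e-03  2.077e+00] turn [ 0.0014  0.0002 -0.0012]
```

View pics/w3b.png

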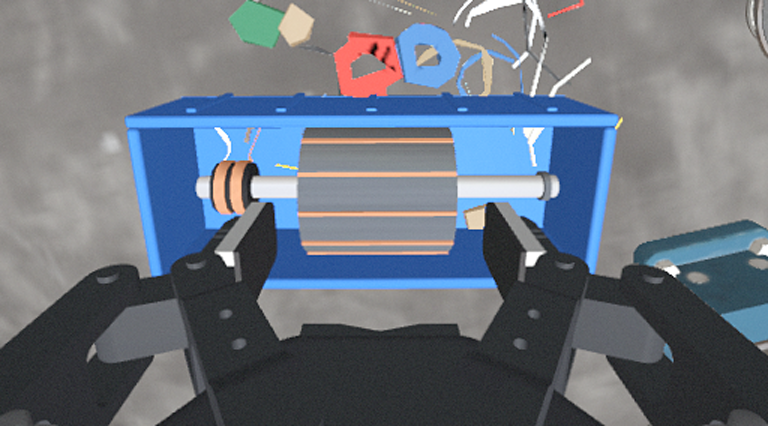

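{"op": "play_rows", "data": {"rows": [[35,[0,0,0.6],[0,0,0]],[35,[0,0,1.2],[0,0,0]],[35,[0,0,1.7],[0,0,0]],[35,[0,0,2.05],[0,0,0]],[35,[0,0,2.05],[0,0,0]],[120,[0,0,2.05],[0,0,0]],[120,[0,0,2.05],[0,0,0]],[120,[0,0,2.05],[0,0,0]],[120,[0,0,2.05],[0,0,0]],[120,[0,0,2.05],[0,0,0]]], "squeeze": 70}}

```text
clock: 3.33
eef_pos: [520.9, -215.9, 39.0]
tcp_rot: [3.142, 0.0, 1.343]
contact_force: [-1.0, -0.1, 4.6]
opening: 0.686
```

Run:
```python
from h import *
delta([521.5,-216.5,39.5],77)
im,d,c=grab('wrist','w4')
crop('w4',0,100,512,384,1.5,'w4b')
im,d,c=grab('scene','s4')
crop('s4',240,130,380,230,5,'s4b')
```

```text
t 3.33 pos [ 520.9 -215.9   39. ] rpy [180.     0.    76.94] F [-1.  -0.1  4.6] M [0.12 0.3  0.07] op 0.686 q [-0.4   0.51  1.9  -0.    0.73 -0.17]
shift cm [-0.048  0.077 -0.046] turn [ 0.0001  0.     -0.001 ]
```

View pics/w4b.png

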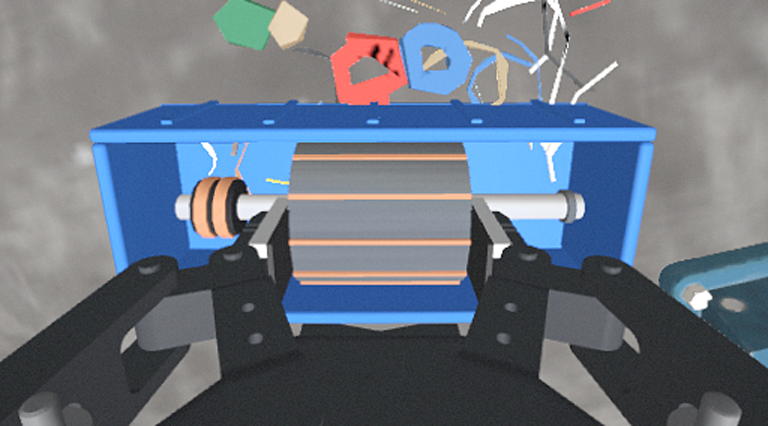

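View pics/s4b.png

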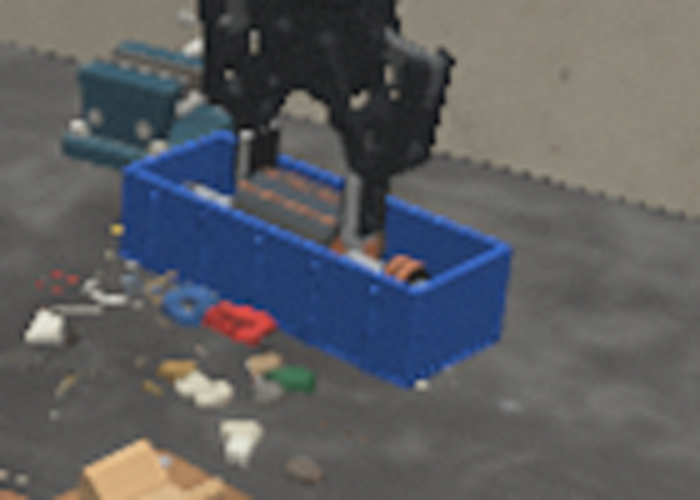

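{"op": "play_rows", "data": {"rows": [[120,[0,0,-0.3],[0,0,0]],[120,[0,0,-1],[0,0,0]],[120,[0,0,-2.5],[0,0,0]],[120,[0,0,-4.5],[0,0,0]],[120,[0,0,-6.5],[0,0,0]],[120,[0,0,-8.5],[0,0,0]],[120,[0,0,-10],[0,0,0]],[120,[0,0,-10.5],[0,0,0]],[120,[0,0,-10.5],[0,0,0]],[120,[0,0,-10.5],[0,0,0]]]}}

```text
clock: 4.27
eef_pos: [520.4, -215.7, 143.2]
tcp_rot: [-3.141, -0.0, 1.343]
contact_force: [-0.4, 0.2, -6.1]
opening: 0.679
```

Run:
```python
from h import *
delta([471.9,10.1,145],-13.2)
im,d,c=grab('wrist','w5')
crop('w5',0,100,512,384,1.5,'w5b')
```

```text
t 4.27 pos [ 520.4 -215.7  143.2] rpy [-1.7997e+02 -1.0000e-02  7.6940e+01] F [-0.4  0.2 -6.1] M [-0.03 -0.03 -0.03] op 0.679 q [-0.4   0.36  1.85 -0.    0.94 -0.17]
shift cm [20.898 -9.827 -0.168] turn [-5.0000e-04  4.0000e-04  1.5732e+00]
```

View pics/w5b.png

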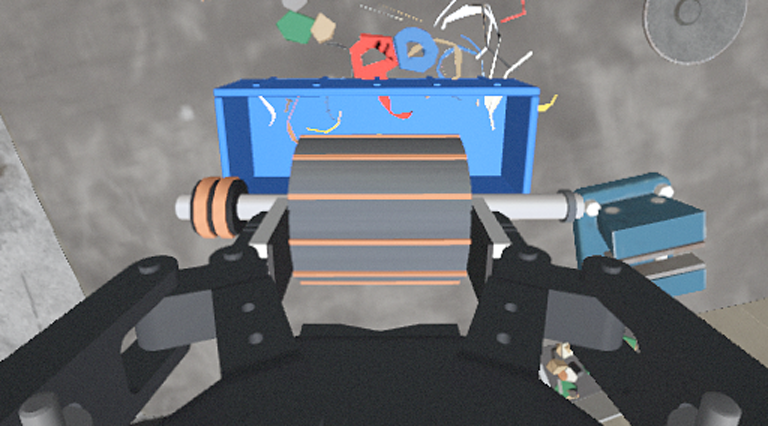

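{"op": "play_rows", "data": {"rows": [[120,[1,-0.5,0],[0,0,0.06]],[120,[2.5,-1.2,0],[0,0,0.16]],[120,[4.5,-2.1,0],[0,0,0.27]],[120,[6.5,-3.1,0],[0,0,0.38]],[120,[8.5,-4.0,0],[0,0,0.49]],[120,[10.5,-4.9,0],[0,0,0.6]],[120,[12.5,-5.9,0],[0,0,0.71]],[120,[14.5,-6.8,0],[0,0,0.82]],[120,[16.3,-7.7,0],[0,0,0.93]],[120,[18,-8.5,0],[0,0,1.04]],[120,[19.3,-9.1,0],[0,0,1.15]],[120,[20.2,-9.5,0],[0,0,1.25]]]}}

```text
clock: 5.32
eef_pos: [472.5, 3.7, 142.5]
tcp_rot: [-3.141, 0.003, 0.088]
contact_force: [0.2, 0.8, -5.1]
opening: 0.685
```

Run:
```python
from h import *
delta([471.9,10.1,145],-13.4)
```

```text
t 5.32 pos [472.5   3.7 142.5] rpy [-1.7997e+02  1.5000e-01  5.0300e+00] F [ 0.2  0.8 -5.1] M [ 0.01 -0.02  0.04] op 0.685 q [0.   0.23 2.03 0.   0.88 1.49]
shift cm [-0.008 -0.647 -0.248] turn [-1.000e-04  2.700e-03  3.217e-01]
```

{"op": "play_rows", "data": {"rows": [[120,[0,-0.2,0],[0,0,0.1]],[120,[0,-0.4,0],[0,0,0.2]],[120,[0,-0.6,0],[0,0,0.28]],[120,[0,-0.65,0],[0,0,0.32]],[120,[0,-0.65,0],[0,0,0.32]],[120,[0,-0.65,0],[0,0,0.32]],[120,[0,-0.65,0],[0,0,0.32]]]}}

```text
clock: 5.9
eef_pos: [472.9, 8.8, 143.2]
tcp_rot: [3.141, 0.001, -0.226]
contact_force: [0.7, -0.0, -5.4]
opening: 0.685
```

Run:
```python
from h import *
delta([471.9,10.1,58],-13.4)
grab('top','t6'); crop('t6',170,170,330,290,5,'t6b')
im,d,c=grab('wrist','w6')
crop('w6',0,0,512,384,1.5,'w6b')
```

```text
t 5.9 pos [472.9   8.8 143.2] rpy [ 1.7998e+02  7.0000e-02 -1.2930e+01] F [ 0.7 -0.  -5.4] M [ 0.03 -0.03  0.04] op 0.685 q [ 0.02  0.23  2.03 -0.    0.88  1.81]
shift cm [-0.118 -0.11   8.517] turn [0.0003 0.0012 0.0081]
```

View pics/w6b.png

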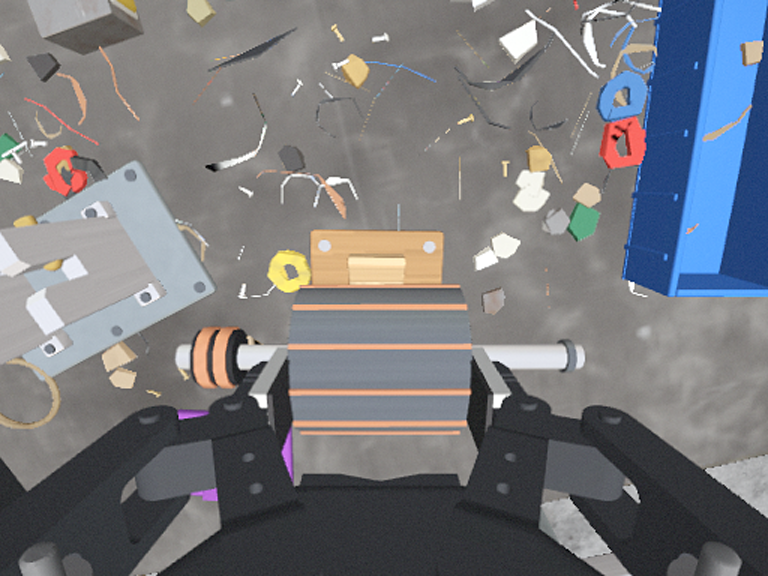

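View pics/t6b.png

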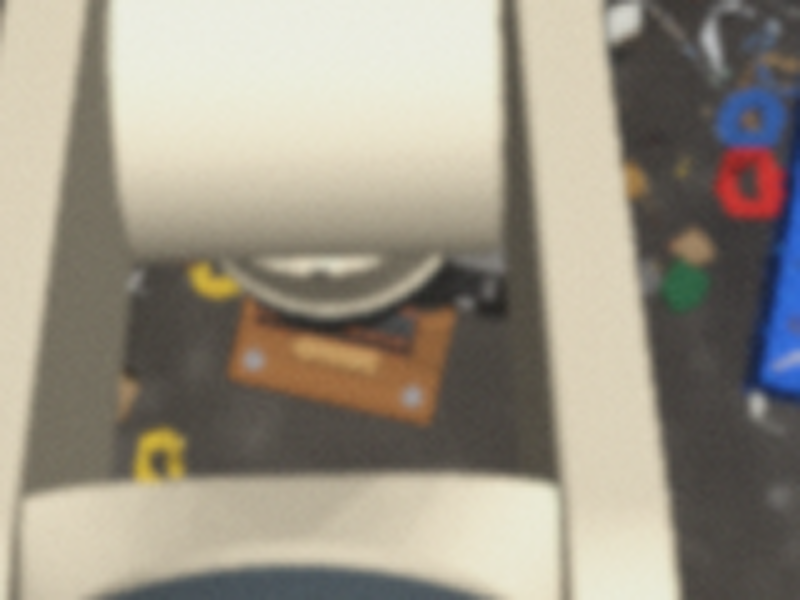

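Run:
```python
from h import *
im,d,c=load('w6')
A=lambda u,v,z: at_z(c,(u+.5)/1.5-.5,(v+.5)/1.5-.5,z)
a,b=A(311,231,10),A(443,231,10); m=(a+b)/2; e=(a-b)/np.linalg.norm(a-b); print(a,b,np.linalg.norm(a-b),np.degrees(np.arctan2(e[1],e[0])))
x=np.array([e[1],-e[0],0]); print(m-38*x)
```

```text
[518.18618444  44.42674643  10.        ] [498.50384632 -41.1248123   10.        ] 87.78646612838068 77.04375010034224
[471.3124365   10.17083215  10.        ]
```

{"op": "play_rows", "data": {"rows": [[120,[-0.12,-0.11,1],[0,0,0.004]],[120,[-0.12,-0.11,2.5],[0,0,0.004]],[120,[-0.12,-0.11,4],[0,0,0.004]],[120,[-0.12,-0.11,5.5],[0,0,0.004]],[120,[-0.12,-0.11,6.7],[0,0,0.004]],[120,[-0.12,-0.11,7.5],[0,0,0.004]],[120,[-0.12,-0.11,8],[0,0,0.004]],[120,[-0.12,-0.11,8.2],[0,0,0.004]],[120,[-0.12,-0.11,8.4],[0,0,0.004]],[120,[-0.12,-0.11,8.45],[0,0,0.004]],[120,[-0.12,-0.11,8.45],[0,0,0.004]]]}}

```text
clock: 6.92
eef_pos: [472.4, 10.2, 60.2]
tcp_rot: [3.142, -0.0, -0.231]
contact_force: [-4.3, -0.7, 3.9]
opening: 0.682
```

Run:
```python
from h import *
delta([471.6,10.1,58],-13.4)
im,d,c=grab('scene','s7')
crop('s7',220,180,340,300,5,'s7b')
```

```text
t 6.92 pos [472.4  10.2  60.2] rpy [180.    -0.   -13.25] F [-4.3 -0.7  3.9] M [-0.05  0.68 -0.04] op 0.682 q [ 0.02  0.37  2.09 -0.    0.68  1.82]
shift cm [-0.077  0.026  0.22 ] turn [ 0.     -0.      0.0027]
```

View pics/s7b.png

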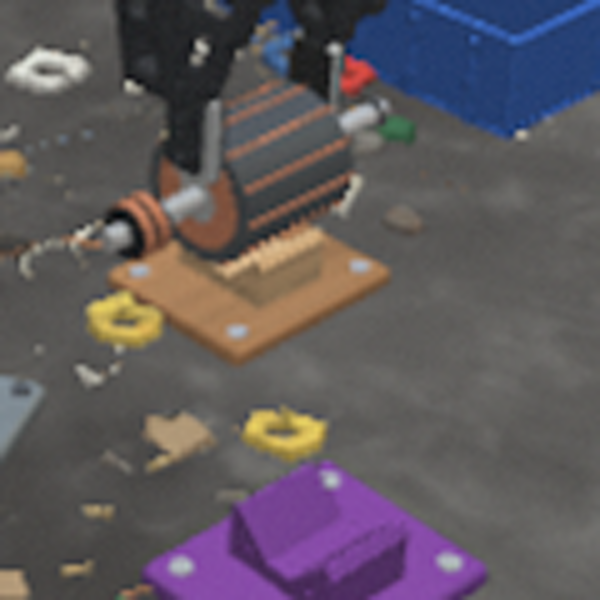

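{"op": "play_rows", "data": {"rows": [[120,[-0.08,0,0.05],[0,0,0]],[120,[-0.08,0,0.12],[0,0,0]],[120,[-0.08,0,0.12],[0,0,0]],[60,[-0.08,0,0.12],[0,0,0]],[35,[-0.08,0,0.12],[0,0,0]],[35,[-0.08,0,0.12],[0,0,0]],[35,[-0.08,0,0.12],[0,0,0]],[35,[-0.08,0,0.12],[0,0,0]]]}}

```text
clock: 7.63
eef_pos: [471.9, 10.4, 58.2]
tcp_rot: [-3.141, -0.001, -0.231]
contact_force: [-0.5, -0.3, -0.8]
opening: 0.861
```

Run:
```python
from h import *
delta([471.6,10.1,150],-13.4)
im,d,c=grab('wrist','w7')
crop('w7',0,0,512,384,1.5,'w7b')
```

```text
t 7.63 pos [471.9  10.4  58.2] rpy [-1.7999e+02 -3.0000e-02 -1.3240e+01] F [-0.5 -0.3 -0.8] M [-0.01 -0.02 -0.  ] op 0.861 q [ 0.02  0.37  2.09 -0.    0.68  1.82]
shift cm [-0.02   0.035 -9.181] turn [-0.0001 -0.0005  0.0027]
```

View pics/w7b.png

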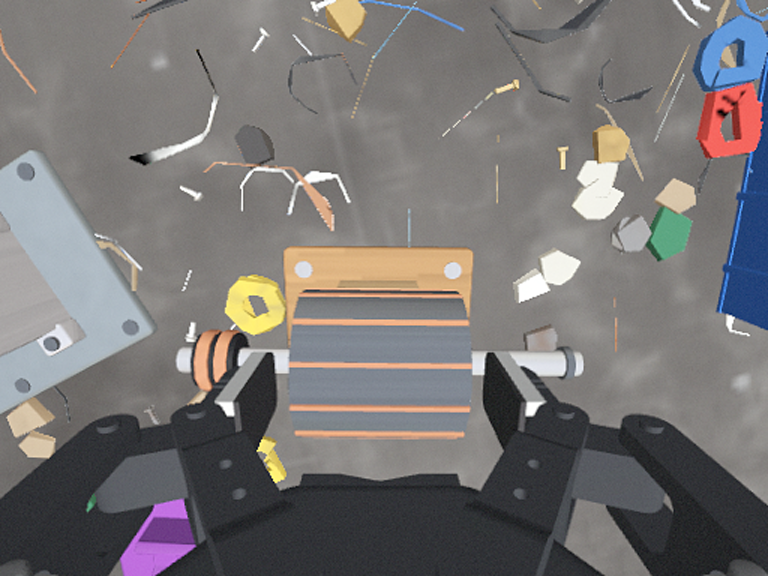

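{"op": "play_rows", "data": {"rows": [[35,[0,0,-1.2],[0,0,0]],[20,[0,0,-3.5],[0,0,0]],[0,[0,0,-6],[0,0,-0.1]],[0,[0,0,-8],[0,0,-0.2]],[0,[0,0,-9.2],[0,0,-0.32]],[0,[0,0,-9.2],[0,0,-0.44]],[0,[0,0,-9.2],[0,0,-0.56]],[0,[0,0,-9.2],[0,0,-0.68]],[0,[0,0,-9.2],[0,0,-0.8]],[0,[0,0,-9.2],[0,0,-0.92]],[0,[0,0,-9.2],[0,0,-1.04]],[0,[0,0,-9.2],[0,0,-1.16]]]}}

```text
clock: 8.68
eef_pos: [471.6, 10.4, 150.0]
tcp_rot: [-3.141, 0.0, 0.935]
contact_force: [-0.4, 0.6, 0.4]
opening: 1.003
```

{"op": "play_rows", "data": {"rows": [[0,[0,0,0],[0,0,-0.12]],[0,[0,0,0],[0,0,-0.24]],[0,[0,0,0],[0,0,-0.35]],[0,[0,0,0],[0,0,-0.41]],[0,[0,0,0],[0,0,-0.41]],[0,[0,0,0],[0,0,-0.41]],[0,[0,0,0],[0,0,-0.41]]]}}

```text
clock: 9.27
eef_pos: [471.6, 10.4, 150.0]
tcp_rot: [-3.142, 0.0, 1.337]
contact_force: [-0.3, 0.2, 0.1]
opening: 0.998
```

Run:
```python
from h import *
delta([471.6,10.1,150],76.8)
im,d,c=grab('wrist','w8')
crop('w8',0,0,512,384,1.5,'w8b')
```

```text
t 9.27 pos [471.6  10.4 150. ] rpy [-180.      0.     76.58] F [-0.3  0.2  0.1] M [ 0.03 -0.02 -0.  ] op 0.998 q [ 0.02  0.22  2.03 -0.    0.89  0.25]
shift cm [-0.025  0.003  0.002] turn [-0.0001  0.     -0.0039]
```

View pics/w8b.png

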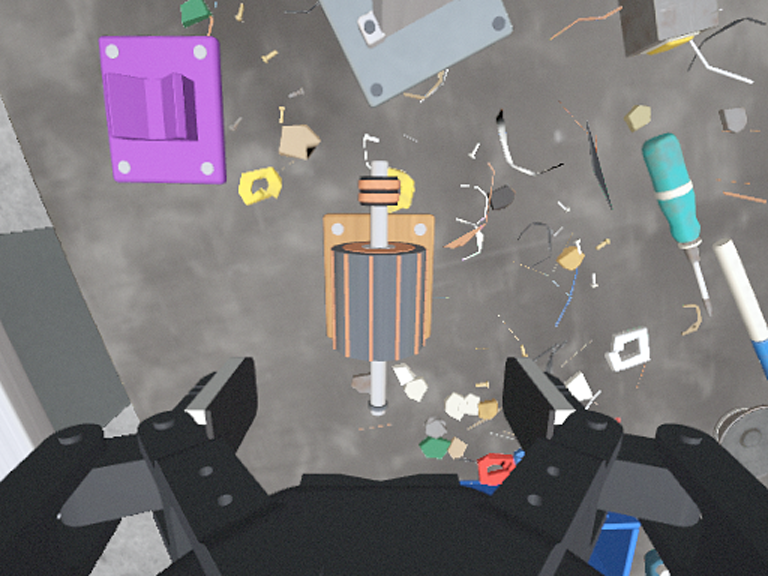

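Run:
```python
from h import *
im,d,c=load('w8')
A=lambda u,v,z: at_z(c,(u+.5)/1.5-.5,(v+.5)/1.5-.5,z)
a,b=A(380,162,52),A(377.5,411,52); print(a,b,(a+b)/2,np.linalg.norm(a-b),np.degrees(np.arctan2(*(a-b)[1::-1])))
P=cloud(d,c); print('core top',P[200,252],P[185,252],P[225,252],'axle',P[155,252],P[260,251])
crop('w8',210,95,300,285,4,'w8c')
```

```text
[490.47727223  84.96228279  52.        ] [452.84407558 -65.97833721  52.        ] [471.6606739    9.49197279  52.        ] 155.5613327847395 76.00018822662565
core top [472.86562071  15.20149099  80.53112423] [475.69665261  27.03787828  79.92083616] [467.8487076   -5.75291124  80.03254866] axle [480.51976155  47.47564156  56.96661151] [456.65829698 -48.17140291  57.79882692]
```

View pics/w8c.png

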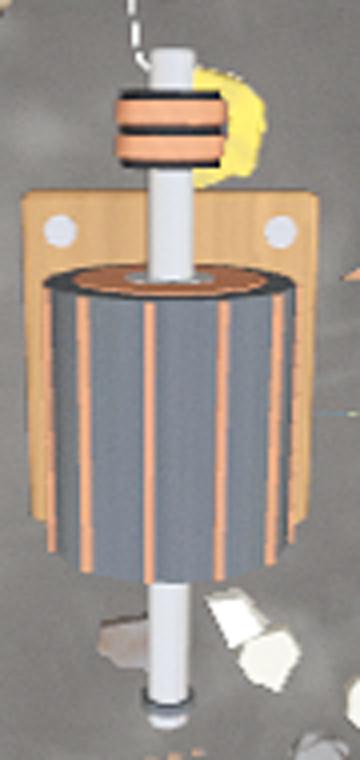

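{"op": "play_rows", "data": {"rows": [[0,[-0.06,0.02,1.5],[0,0,0.004]],[0,[-0.06,0.02,4],[0,0,0.004]],[0,[-0.06,0.02,6.5],[0,0,0.004]],[0,[-0.06,0.02,8.5],[0,0,0.004]],[0,[-0.06,0.02,10.2],[0,0,0.004]],[0,[-0.06,0.02,11.3],[0,0,0.004]],[0,[-0.06,0.02,11.9],[0,0,0.004]],[0,[-0.06,0.02,12],[0,0,0.004]],[0,[-0.06,0.02,12],[0,0,0.004]]]}}

```text
clock: 10.07
eef_pos: [471.7, 9.8, 30.1]
tcp_rot: [-3.141, 0.0, 1.334]
contact_force: [-0.5, -0.8, -0.1]
opening: 0.999
```

Run:
```python
from h import *
delta([471.6,9.9,30],76.4)
im,d,c=grab('wrist','w9')
crop('w9',0,0,512,384,1.5,'w9b')
```

```text
t 10.07 pos [471.7   9.8  30.1] rpy [-179.98    0.     76.45] F [-0.5 -0.8 -0.1] M [-0.03 -0.04  0.03] op 0.999 q [0.02 0.43 2.1  0.   0.61 0.25]
shift cm [ 0.011 -0.015  0.008] turn [-0.0004  0.0001  0.0009]
```

View pics/w9b.png

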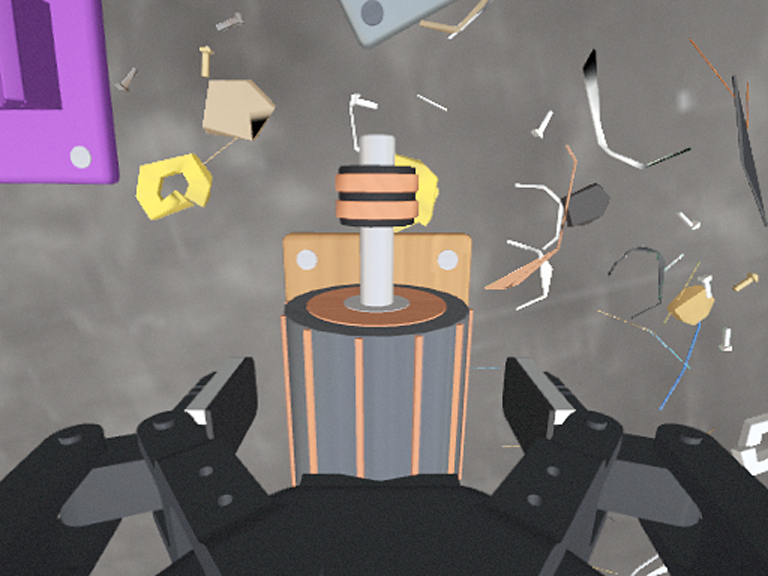

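{"op": "play_rows", "data": {"rows": [[130,[0,0,0],[0,0,0]],[130,[0,0,0],[0,0,0]],[130,[0,0,0],[0,0,0]],[130,[0,0,0],[0,0,0]],[130,[0,0,0],[0,0,0]],[130,[0,0,0],[0,0,0]]], "squeeze": 90}}

```text
clock: 10.62
eef_pos: [470.7, 9.9, 31.1]
tcp_rot: [-3.14, 0.0, 1.335]
contact_force: [-7.7, 1.1, 15.4]
opening: 0.636
```

{"op": "play_rows", "data": {"rows": [[130,[0,0,-0.4],[0,0,0]],[130,[0,0,-1.2],[0,0,0]],[130,[0,0,-3],[0,0,0]],[130,[0,0,-5.5],[0,0,0]],[130,[0,0,-8],[0,0,0]],[130,[0,0,-10.5],[0,0,0]],[130,[0,0,-12],[0,0,0]],[130,[0,0,-12.5],[0,0,0]],[130,[0,0,-12.5],[0,0,0]],[130,[0,0,-12.5],[0,0,0]]]}}

```text
clock: 11.45
eef_pos: [471.2, 9.7, 154.6]
tcp_rot: [-3.141, 0.0, 1.335]
contact_force: [-0.0, 0.2, -5.6]
opening: 0.633
```

Run:
```python
from h import *
delta([471.6,9.9,155],76.4)
im,d,c=grab('wrist','w10')
crop('w10',0,0,512,384,1.5,'w10b')
P=cloud(d,c); print(P[110:150:8,252,2])
grab('top','t10'); grab('scene','s10')
```

```text
t 11.45 pos [471.2   9.7 154.6] rpy [-1.7997e+02  1.0000e-02  7.6480e+01] F [-0.   0.2 -5.6] M [0.   0.01 0.06] op 0.633 q [ 0.02  0.21  2.03 -0.    0.9   0.25]
shift cm [ 0.027  0.036 -0.038] turn [-0.0004  0.0001  0.0013]
[186.5599102  188.08702491 186.56220798 186.93015838 187.4336579 ]
```

View pics/w10b.png

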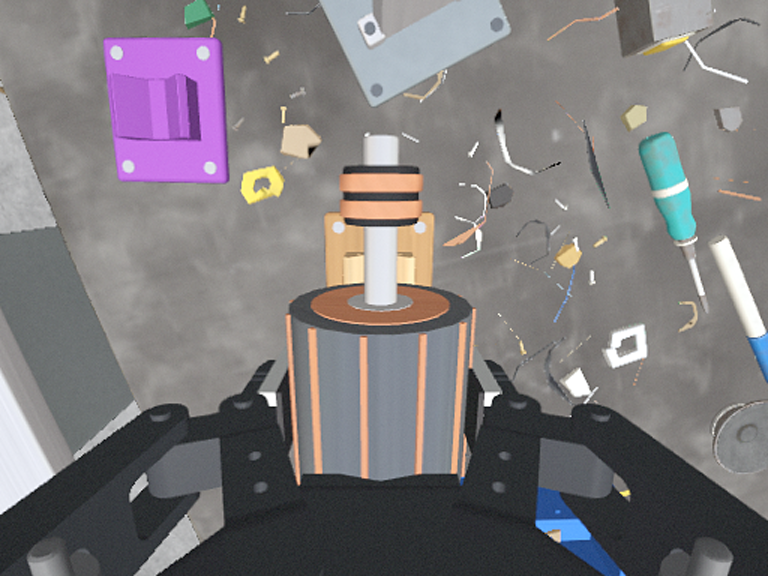

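View pics/s10.png

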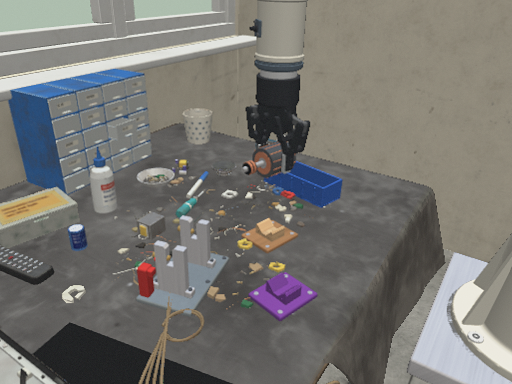

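View pics/t10.png

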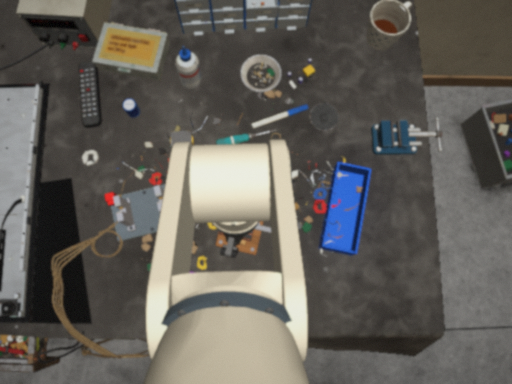

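Run:
```python
from h import *
im,d,c=load('w10'); P=cloud(d,c)
for v in (94,97,160,165,170,175,180,190): print(v,P[v,253].round(1))
delta([559,63,180],104.2)
```

```text
94 [489.9  83.9 180.2]
97 [489.6  82.7 181. ]
160 [483.6  57.9 179.7]
165 [483.2  56.1 181.7]
170 [482.6  53.7 179.8]
175 [482.1  51.7 180.5]
180 [481.6  49.6 180.5]
190 [480.6  45.2 180.6]
t 11.6 pos [470.7   9.7 153.8] rpy [-1.7986e+02  3.0000e-02  7.6480e+01] F [-0.2 -0.2 -5.6] M [-0.06 -0.03 -0.  ] op 0.629 q [0.02 0.21 2.03 0.   0.9  0.25]
shift cm [ 7.242  7.331 -2.64 ] turn [-0.0025  0.     -0.4839]
```

{"op": "play_rows", "data": {"rows": [[130,[0.4,0.4,-0.2],[0,0,-0.03]],[130,[1.3,1.3,-0.6],[0,0,-0.09]],[130,[2.5,2.5,-1],[0,0,-0.17]],[130,[3.8,3.8,-1.5],[0,0,-0.25]],[130,[5,5.1,-2],[0,0,-0.33]],[130,[6.1,6.2,-2.3],[0,0,-0.4]],[130,[6.9,7,-2.6],[0,0,-0.46]],[130,[7.2,7.3,-2.6],[0,0,-0.484]],[130,[7.2,7.3,-2.6],[0,0,-0.484]],[130,[7.2,7.3,-2.6],[0,0,-0.484]],[130,[7.2,7.3,-2.6],[0,0,-0.484]]]}}

```text
clock: 12.52
eef_pos: [558.4, 62.4, 180.3]
tcp_rot: [-3.14, -0.0, 1.818]
contact_force: [-0.1, -0.3, -6.2]
opening: 0.631
```

Run:
```python
from h import *
delta([559,63,180],104.2)
im,d,c=grab('wrist','w11')
crop('w11',0,0,512,384,1.5,'w11b')
```

```text
t 12.52 pos [558.4  62.4 180.3] rpy [-1.7989e+02 -1.0000e-02  1.0414e+02] F [-0.1 -0.3 -6.2] M [-0.02  0.07  0.  ] op 0.631 q [ 0.11  0.31  1.82 -0.    1.01 -0.14]
shift cm [0.048 0.071 0.034] turn [-0.0019 -0.0002 -0.001 ]
```

View pics/w11b.png

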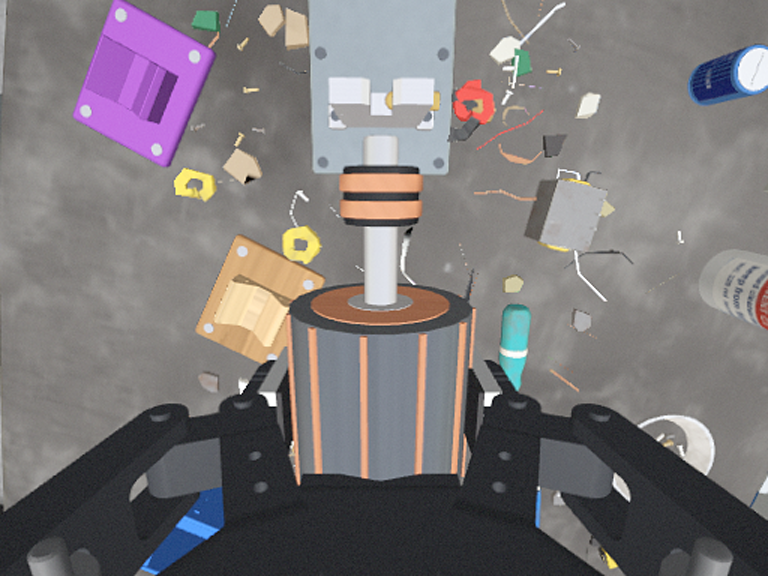

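Run:
```python
from h import *
crop('w11',195,0,315,120,6,'w11c')
```

```text
(no output)
```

View pics/w11c.png

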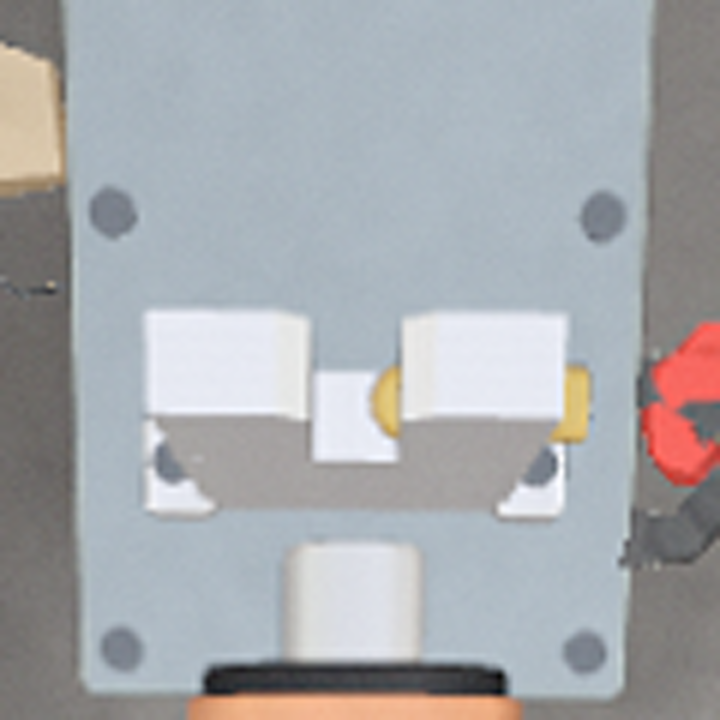

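Run:
```python
from h import *
im,d,c=load('w11')
A=lambda u,v,z: at_z(c,195+(u+.5)/6-.5,(v+.5)/6-.5,z)
n=lambda a,b:(round(float(np.linalg.norm(a-b)),1))
h=lambda a,b:round(float(np.degrees(np.arctan2(*(a-b)[1::-1]))),2)
a,b,e,f=A(145,416,100),A(567,417,100),A(145,311,100),A(567,312,100)
print('cheek w',n(a,b),n(e,f),'thick',n(a,e),n(b,f),'ctr',((a+b+e+f)/4).round(1),'xhead',h(b,a),h(f,e))
p,q,r1,s=A(313,461,65),A(398,461,65),A(315,370,65),A(398,371,65)
print('slot w',n(p,q),'ctr',((p+q+r1+s)/4).round(1))
C=(a+b+e+f)/4
k,l=A(80,692,10),A(626,697,10); print('base near',n(k,l),((k+l)/2).round(1),h(l,k))
m,o=A(68,2,10),A(655,2,10); print('left edge',h(m,k),'right',h(o,l),n(m,o))
mid=(k+l)/2; 
for H in (104.0,104.2,104.4):
  y=np.array([np.cos(np.radians(H)),np.sin(np.radians(H)),0]); print(H,'ctr from cheek',(C+42*y)[:2].round(1),'from base',(mid+80*y)[:2].round(1),'from slot',((p+q+r1+s)/4+42*y)[:2].round(1))
# axle pts
f2=lambda u,v:at_z(c,(u+.5)/1.5-.5,(v+.5)/1.5-.5,202)
t=A(354,545,201.5);t2=f2(380,290); print('axle tip',t,t2,'head',h(t,t2))
P=cloud(d,c);print(P[95,253],P[190,253])
```

```text
cheek w 52.9 52.2 thick 12.2 12.2 ctr [532.6 169.3 100. ] xhead 14.01 14.0
slot w 12.4 ctr [532.6 169.3  65. ]
base near 99.6 [541.4 132.6  10. ] 13.64
left edge 103.12 right 103.79 98.3
104.0 ctr from cheek [522.4 210. ] from base [522.1 210.2] from slot [522.5 210. ]
104.2 ctr from cheek [522.3 210. ] from base [521.8 210.2] from slot [522.3 210. ]
104.4 ctr from cheek [522.1 210. ] from base [521.5 210.1] from slot [522.2 210. ]
axle tip [540.17016    138.15800099 201.5       ] [550.79592336  95.35091176 202.        ] head 103.94
[540.47437849 135.98706868 205.52343683] [550.13836314  97.67572722 205.79389195]
```

{"op": "play_rows", "data": {"rows": [[130,[0.6,0.05,0],[0,0,0]],[130,[2,0.05,0],[0,0,0]],[130,[4,0.05,0],[0,0,0]],[130,[6.2,0.05,0],[0,0,0]],[130,[8.5,0.05,0],[0,0,0]],[130,[10.8,0.05,0],[0,0,0]],[130,[12.8,0.05,0],[0,0,0]],[130,[14.3,0.05,0],[0,0,0]],[130,[15.1,0.05,0],[0,0,0]],[130,[15.2,0.05,0],[0,0,0]],[130,[15.2,0.05,0],[0,0,0]],[130,[15.2,0.05,0],[0,0,0]]]}}

```text
clock: 13.57
eef_pos: [522.7, 209.7, 181.1]
tcp_rot: [-3.141, 0.0, 1.819]
contact_force: [-0.1, -0.7, -6.5]
opening: 0.629
```

Run:
```python
from h import *
delta([521.7,209.8,110],104.1)
im,d,c=grab('wrist','w12')
crop('w12',0,0,512,384,1.5,'w12b')
```

```text
t 13.57 pos [522.7 209.7 181.1] rpy [-1.7999e+02  2.0000e-02  1.0421e+02] F [-0.1 -0.7 -6.5] M [-0.03 -0.02 -0.03] op 0.629 q [ 0.38  0.31  1.82 -0.    1.01  0.13]
shift cm [ 0.036 -0.09   7.106] turn [-0.0001  0.0004  0.0019]
```

View pics/w12b.png

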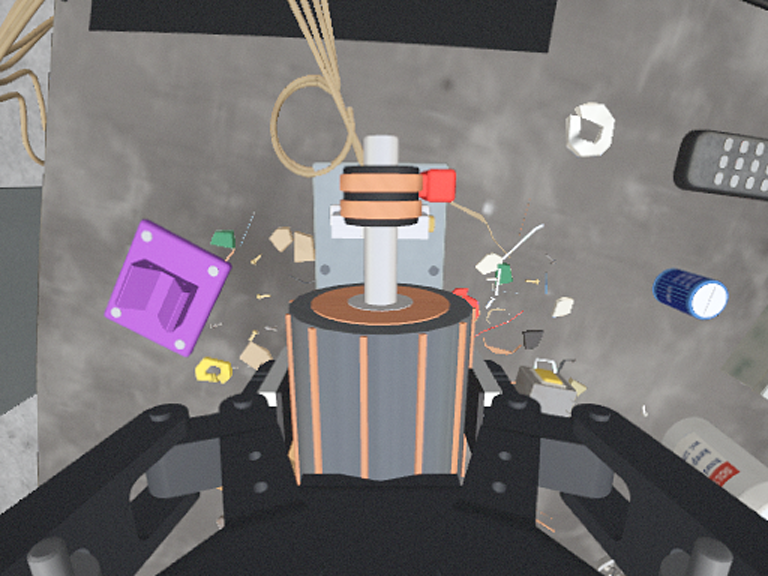

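Run:
```python
from h import *
crop('w12',200,95,310,195,6,'w12c')
```

```text
(no output)
```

View pics/w12c.png

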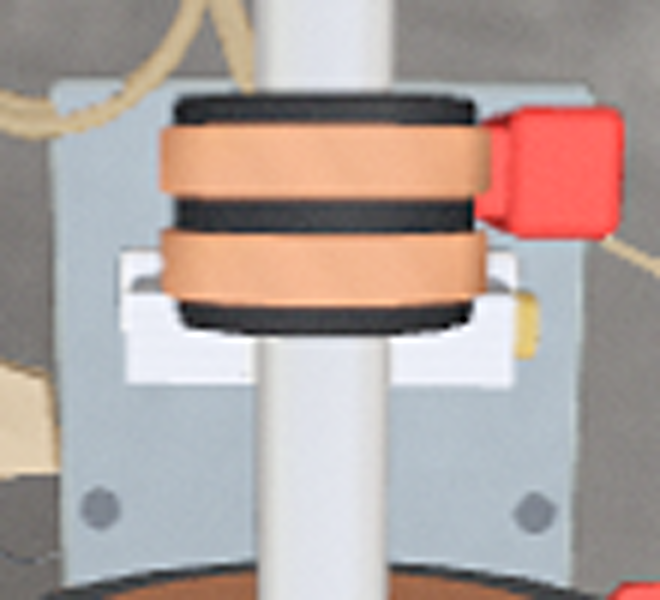

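Run:
```python
from h import *
im,d,c=load('w12')
A=lambda u,v,z: at_z(c,200+(u+.5)/6-.5,95+(v+.5)/6-.5,z)
a,b=A(126,384,100),A(513,386,100); g=(a+b)/2
print(np.linalg.norm(a-b),np.degrees(np.arctan2(*(b-a)[1::-1])),g)
s=np.array([522.7,209.7,0]); yw=np.radians(104.2); tx=np.array([np.cos(yw),np.sin(yw),0]); ty=np.array([np.sin(yw),-np.cos(yw),0])
for n,p in (('cheek edge',g),('axle z202 far',A(322,40,202)),('axle near',A(322,500,202))): print(n,'along',(p-s)@tx,'lat',(p-s)@ty)
k,l=A(50,88,10),A(590,88,10);print('base far',(k-s)@tx,(k-s)@ty,(l-s)@ty)
```

```text
52.39937674471928 13.923556348139437 [514.14178414 244.90655105 100.        ]
cheek edge along 36.230220762331236 lat 0.33970443410056245
axle z202 far along 73.71426844035612 lat 0.5695104711737763
axle near along 40.8341652839613 lat 0.5901405877864472
base far 78.64795730129556 -48.749893181304124 49.4596332993889
```

{"op": "play_rows", "data": {"rows": [[130,[0,-0.03,1],[0,0,0.003]],[130,[0,-0.03,2.5],[0,0,0.003]],[130,[0,-0.03,4],[0,0,0.003]],[130,[0,-0.03,5.3],[0,0,0.003]],[130,[0,-0.03,6.5],[0,0,0.003]],[130,[0,-0.03,7.5],[0,0,0.003]],[130,[0,-0.03,8.2],[0,0,0.003]],[130,[0,-0.03,8.7],[0,0,0.003]],[130,[0,-0.03,9.2],[0,0,0.003]],[130,[0,-0.03,9.6],[0,0,0.003]],[130,[0,-0.03,9.8],[0,0,0.003]],[130,[0,-0.03,9.8],[0,0,0.003]]]}}

```text
clock: 14.62
eef_pos: [522.3, 210.1, 82.9]
tcp_rot: [-3.141, 0.0, 1.816]
contact_force: [-0.0, 0.5, -6.2]
opening: 0.63
```

Run:
```python
from h import *
delta([522.4,209.7,63],104.0)
im,d,c=grab('wrist','w13')
crop('w13',0,0,512,384,1.5,'w13b')
grab('scene','s13'); crop('s13',110,190,250,310,5,'s13b')
```

```text
t 14.62 pos [522.3 210.1  82.9] rpy [-179.99    0.    104.04] F [-0.   0.5 -6.2] M [-0.11  0.02 -0.02] op 0.63 q [0.38 0.44 1.88 0.   0.82 0.13]
shift cm [-0.039 -0.004  1.99 ] turn [-0.0002  0.      0.0007]
```

View pics/w13b.png

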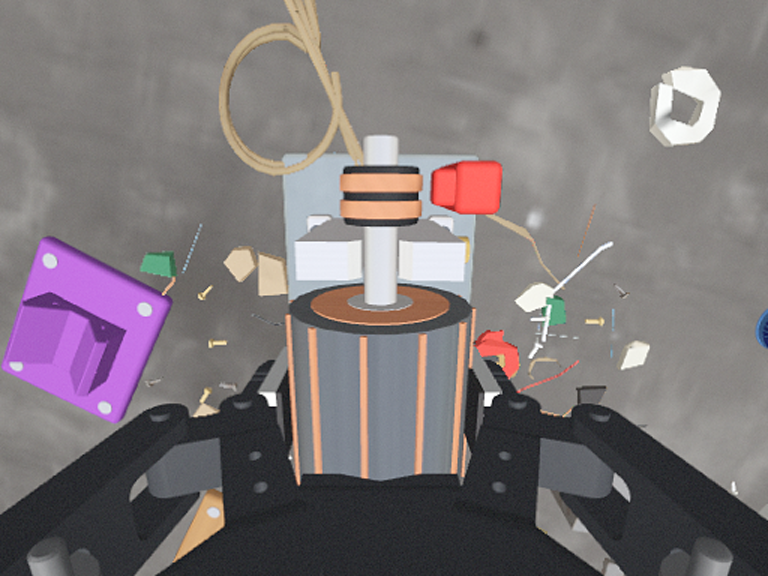

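View pics/s13b.png

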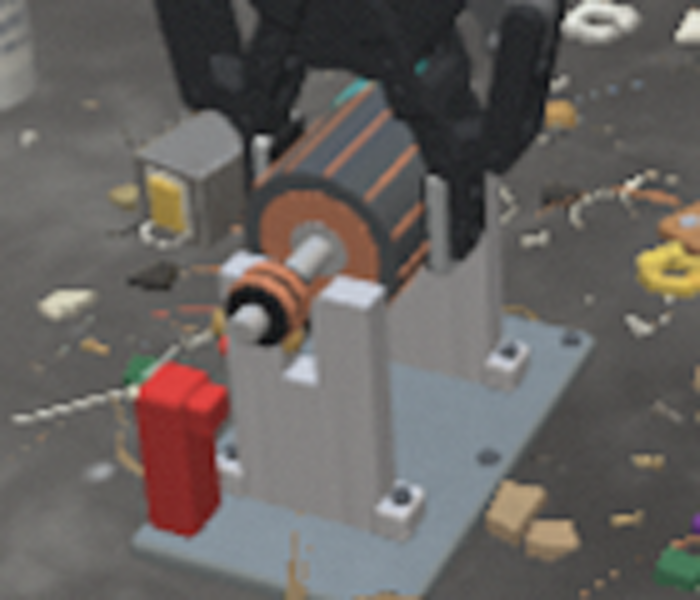

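{"op": "play_rows", "data": {"rows": [[130,[0,0,0.2],[0,0,0]],[130,[0,0,0.4],[0,0,0]],[130,[0,0,0.6],[0,0,0]],[130,[0,0,0.8],[0,0,0]],[130,[0,0,1.0],[0,0,0]],[130,[0,0,1.2],[0,0,0]],[130,[0,0,1.4],[0,0,0]],[130,[0,0,1.6],[0,0,0]],[130,[0,0,1.6],[0,0,0]]]}}

```text
clock: 15.47
eef_pos: [522.2, 210.0, 66.6]
tcp_rot: [-3.141, 0.0, 1.816]
contact_force: [-0.7, -0.0, -6.7]
opening: 0.631
```

Run:
```python
from h import *
delta([522.3,209.8,63],104.0)
```

```text
t 15.47 pos [522.2 210.   66.6] rpy [-1.7996e+02  1.0000e-02  1.0404e+02] F [-0.7 -0.  -6.7] M [-0.05  0.06  0.02] op 0.631 q [ 0.38  0.47  1.89 -0.    0.78  0.13]
shift cm [-0.021  0.01   0.362] turn [-0.0006  0.0001  0.0007]
```

{"op": "play_rows", "data": {"rows": [[130,[0,0,0.12],[0,0,0]],[130,[0,0,0.24],[0,0,0]],[130,[0,0,0.36],[0,0,0]],[130,[0,0,0.48],[0,0,0]],[130,[0,0,0.6],[0,0,0]],[130,[0,0,0.72],[0,0,0]],[130,[0,0,0.84],[0,0,0]],[130,[0,0,0.84],[0,0,0]]]}}

```text
clock: 16.13
eef_pos: [522.6, 210.2, 60.3]
tcp_rot: [3.141, -0.0, 1.816]
contact_force: [-8.6, -1.0, 14.1]
opening: 0.632
```

{"op": "play_rows", "data": {"rows": [[130,[0,0,0.07],[0,0,0]],[130,[0,0,0.14],[0,0,0]],[130,[0,0,0.21],[0,0,0]],[130,[0,0,0.28],[0,0,0]],[130,[0,0,0.28],[0,0,0]]]}}

```text
clock: 16.55
eef_pos: [521.2, 209.8, 55.9]
tcp_rot: [-3.139, 0.0, 1.815]
contact_force: [-5.3, -0.0, -0.9]
opening: 0.634
```

{"op": "play_rows", "data": {"rows": [[130,[0,0,0.07],[0,0,0]],[130,[0,0,0.14],[0,0,0]],[130,[0,0,0.21],[0,0,0]],[130,[0,0,0.28],[0,0,0]],[130,[0,0,0.28],[0,0,0]]]}}

```text
clock: 16.97
eef_pos: [521.2, 209.7, 52.8]
tcp_rot: [-3.139, 0.0, 1.815]
contact_force: [-4.4, -0.8, -4.8]
opening: 0.631
```

Run:
```python
from h import *
delta([522.3,209.8,49],104.0)
im,d,c=grab('wrist','w14'); P=cloud(d,c)
for v in (92,96,160,165,170,175,180,190): print(v,P[v,253].round(1))
crop('w14',0,0,512,384,1.5,'w14b')
grab('scene','s14'); crop('s14',110,190,250,310,5,'s14b')
```

```text
t 16.97 pos [521.2 209.7  52.8] rpy [-179.86    0.    104.01] F [-4.4 -0.8 -4.8] M [-0.01  0.73 -0.16] op 0.631 q [0.38 0.49 1.9  0.   0.76 0.13]
shift cm [-0.02   0.109  0.377] turn [-0.0024  0.      0.0002]
92 [503.2 284.5  78.9]
96 [503.5 283.   79.2]
160 [509.8 257.8  77.7]
165 [510.3 255.9  79.1]
170 [510.8 254.   80. ]
175 [511.3 251.8  79.1]
180 [511.8 249.7  79.5]
190 [512.9 245.3  78.9]
```

View pics/w14b.png

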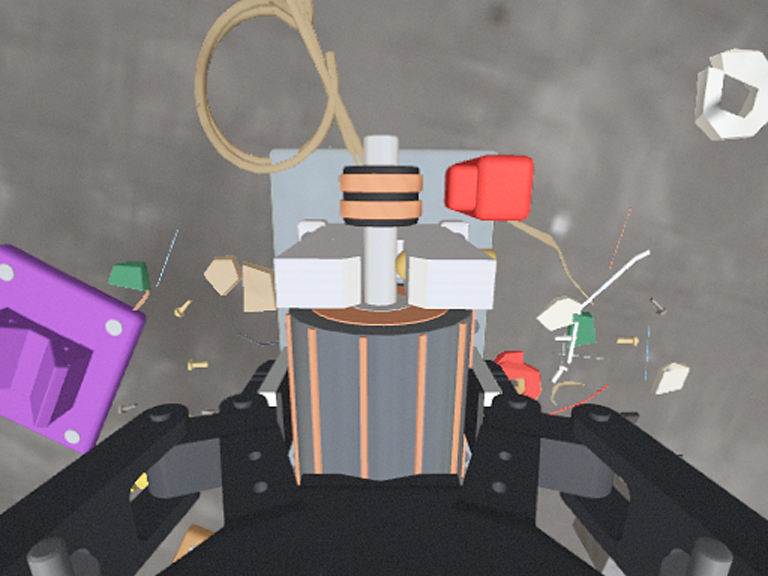

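View pics/s14b.png

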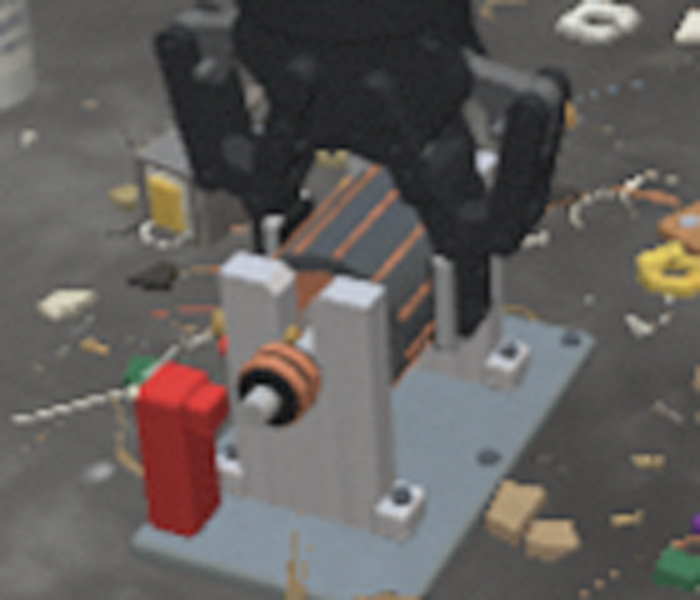

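{"op": "play_rows", "data": {"rows": [[130,[0,0,0.06],[0,0,0]],[130,[0,0,0.12],[0,0,0]],[130,[0,0,0.18],[0,0,0]],[130,[0,0,0.24],[0,0,0]],[130,[0,0,0.3],[0,0,0]],[130,[0,0,0.35],[0,0,0]],[130,[0,0,0.35],[0,0,0]]]}}

```text
clock: 17.65
eef_pos: [521.4, 209.7, 49.3]
tcp_rot: [-3.139, 0.0, 1.816]
contact_force: [-6.0, -0.8, -2.6]
opening: 0.632
```

{"op": "play_rows", "data": {"rows": [[130,[0,0,0.04],[0,0,0]],[130,[0,0,0.08],[0,0,0]],[130,[0,0,0.08],[0,0,0]],[130,[0,0,0.08],[0,0,0]]]}}

```text
clock: 17.98
eef_pos: [521.4, 209.7, 49.2]
tcp_rot: [-3.14, 0.0, 1.816]
contact_force: [-7.6, -3.4, 6.6]
opening: 0.626
```

Run:
```python
from h import *
delta([522.3,209.8,49],104.0)
im,d,c=grab('wrist','w15'); P=cloud(d,c)
print(np.median(P[92:100,248:258,2]).round(2),np.median(P[160:192,248:258,2]).round(2), P[92:100,250:257,2].max(1).mean(),P[165:190,250:257,2].max(1).mean())
```

```text
t 17.98 pos [521.4 209.7  49.2] rpy [-1.7988e+02  1.0000e-02  1.0403e+02] F [-7.6 -3.4  6.6] M [-0.36  1.29 -0.07] op 0.626 q [0.38 0.49 1.9  0.   0.75 0.13]
shift cm [-0.015  0.086  0.019] turn [-0.002   0.0002  0.0006]
74.95 75.06 75.99119920111252 80.59872672100173
```

{"op": "play_rows", "data": {"rows": [[130,[0,0,0.04],[0,0,0]],[130,[0,0,0.07],[0,0,0]],[130,[0,0,0.07],[0,0,0]],[130,[0,0,0.07],[0,0,0]]]}}

```text
clock: 18.37
eef_pos: [521.5, 209.7, 49.1]
tcp_rot: [-3.14, 0.0, 1.816]
contact_force: [-11.0, -3.0, 13.4]
opening: 0.635
```

Run:
```python
from h import *
delta([522.3,209.8,49],104.0)
im,d,c=grab('wrist','w16'); P=cloud(d,c)
crop('w16',170,80,340,320,2.5,'w16b')
# core top level along axle
for v in range(215,315,15): print(v,P[v,253].round(1))
grab('scene','s16'); crop('s16',110,190,250,310,5,'s16b')
```

```text
t 18.37 pos [521.5 209.7  49.1] rpy [-1.7989e+02  1.0000e-02  1.0403e+02] F [-11.   -3.   13.4] M [-0.58  1.68 -0.11] op 0.635 q [0.38 0.49 1.9  0.   0.75 0.13]
shift cm [-0.014  0.084  0.009] turn [-0.0019  0.0002  0.0006]
215 [514.7 239.1  90.1]
230 [515.5 236.2  98.1]
245 [517.  230.2  97.7]
260 [518.4 224.4  98.2]
275 [520.1 217.9  97.7]
290 [521.6 211.6  97.9]
305 [523.3 204.9  97.9]
```

View pics/s16b.png

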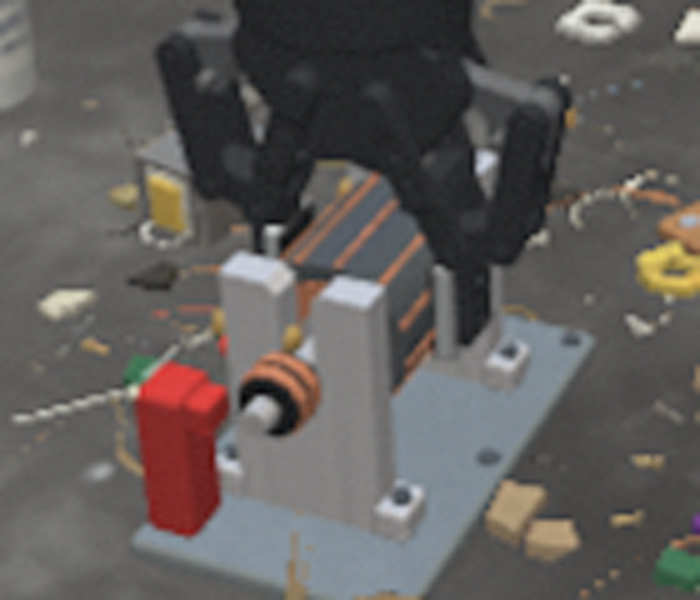

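View pics/w16b.png

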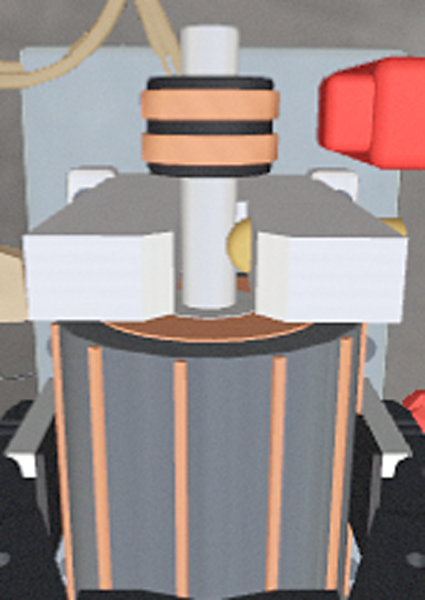

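{"op": "play_rows", "data": {"rows": [[130,[0,-0.04,-0.08],[0,0,0]],[130,[0,-0.04,-0.1],[0,0,0]],[110,[0,-0.04,-0.1],[0,0,0]],[60,[0,-0.04,-0.1],[0,0,0]],[20,[0,-0.04,-0.1],[0,0,0]],[0,[0,-0.04,-0.1],[0,0,0]],[0,[0,-0.04,-0.1],[0,0,0]],[0,[0,-0.04,-0.1],[0,0,0]],[0,[0,-0.04,-0.1],[0,0,0]]]}}

```text
clock: 19.22
eef_pos: [522.4, 210.1, 49.3]
tcp_rot: [3.141, -0.0, 1.816]
contact_force: [0.3, 0.4, -0.3]
opening: 0.999
```

{"op": "play_rows", "data": {"rows": [[0,[0,0,-0.5],[0,0,0]],[0,[0,0,-1.5],[0,0,0]],[0,[0,0,-3],[0,0,0]],[0,[0,0,-5],[0,0,0]],[0,[0,0,-7.5],[0,0,0]],[0,[0,0,-10],[0,0,0]],[0,[0,0,-12.5],[0,0,0]],[0,[0,0,-14],[0,0,0]],[0,[0,0,-15],[0,0,0]],[0,[0,0,-15],[0,0,0]],[0,[0,0,-15],[0,0,0]],[0,[0,0,-15],[0,0,0]]]}}

```text
clock: 20.22
eef_pos: [521.3, 209.7, 198.1]
tcp_rot: [-3.14, 0.0, 1.816]
contact_force: [-0.7, -0.7, 0.1]
opening: 1.002
```

Run:
```python
from h import *
delta([522.3,209.8,200],104.0)
im,d,c=grab('wrist','w17'); P=cloud(d,c)
crop('w17',0,0,512,384,1.5,'w17b')
grab('scene','s17'); crop('s17',110,190,250,310,5,'s17b')
grab('top','t17')
```

```text
t 20.22 pos [521.3 209.7 198.1] rpy [-1.7991e+02  1.0000e-02  1.0404e+02] F [-0.7 -0.7  0.1] M [ 0.03  0.04 -0.03] op 1.002 q [0.38 0.29 1.8  0.   1.05 0.13]
shift cm [-0.017  0.095 -0.188] turn [-0.0015  0.0002  0.0006]
```

View pics/w17b.png

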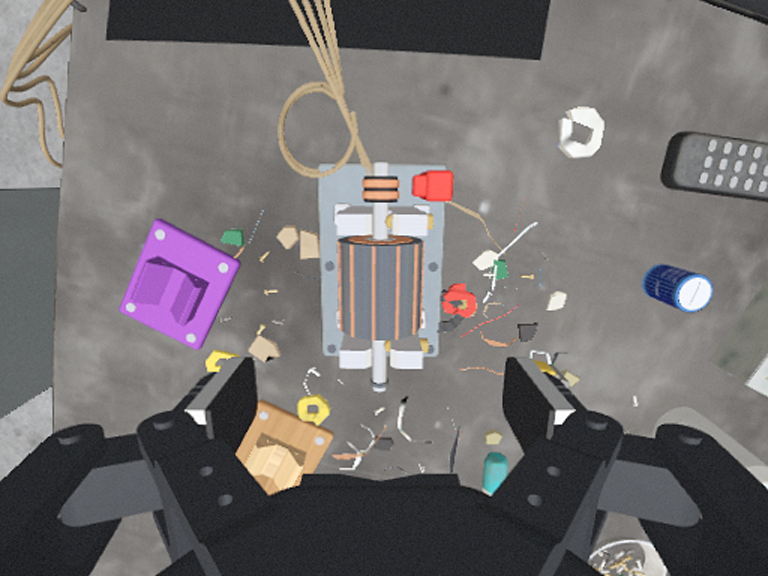

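View pics/s17b.png

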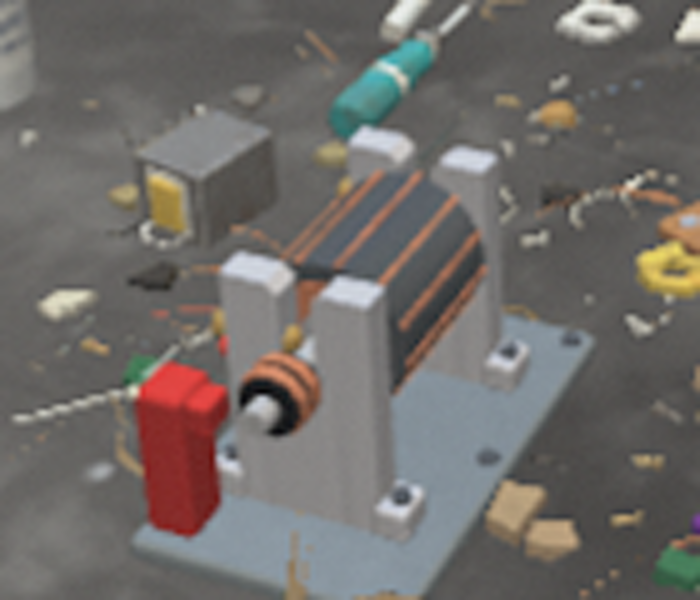

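Check both axle ends' height from the wrist depth, then hand in.

Run:
```python
from h import *
im,d,c=load('w17'); P=cloud(d,c)
def med(v0,v1): 
    q=P[v0:v1,251:255].reshape(-1,3); return np.median(q,0).round(1)
print('ring tip',med(110,116),'ring journal',med(143,155),'core',med(165,220),'plain',med(231,243),'plain tip',med(246,253))
A=lambda u,v,z: at_z(c,(u+.5)/1.5-.5,(v+.5)/1.5-.5,z)
a,b=A(380,163,70),A(379,391,70);print(a,b,(a+b)/2,np.linalg.norm(a-b))
```

```text
ring tip [503.4 281.2  74.7] ring journal [511.4 249.   75.2] core [520.4 212.9  97.9] plain [533.3 161.3  75.1] plain tip [536.7 147.2  75.1]
[503.0424727 284.9497399  70.       ] [540.72989258 131.51100452  70.        ] [521.88618264 208.23037221  70.        ] 157.99932636703383
```

```bash
python3 -c "
from rig import r,readout
print(r.sign_off())"
```

```text
the job is handed in; nothing more can be done
None
```

The rotor is in the test stand with both axle ends home, slip rings beside the red brush post, and the job was handed in at about 20 s of the 61 s allowed. The hand-in gives no verdict.

- **Moves:** I lifted the rotor from the tote by its end faces and laid it in the wooden V rest. The purple one of the same shape was left alone. After letting go, I took a fresh hold across the 56 mm diameter and lowered the axle into both slots. I then pressed it past the spring balls (up to about 20 N) and down onto the slot bottoms (about 20 N), holding it throughout.
- **Height and level:** After release, the axle top measured 75.2 mm at the ring journal and 75.1 mm at the plain end. That puts the axle centre at 70 mm on both sides. The core top was 98 mm and level.
- **Position along the axle:** The rotor sits about 1 to 2 mm from the stand's centre, inside the 8 mm limit.
- **Gripper:** It was fully open and about 100 mm above the rotor, with no force on it.
- **Bystanders:** The transformer and screwdriver look undisturbed in the last pictures. The loudspeaker is not clearly in view there, but the arm never went near it; I did not re-measure any of the three.

No check failed. In the first seconds the arm was still settling after its move to the tote, so I took that measurement again before grasping.

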